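# Gauge the clamped brazing coupons and sort them

### The arm

A 6-joint arm with a two-finger parallel gripper is mounted at the origin on the work surface. World frame = base frame: x ahead of the robot, y to its left, z up, the work surface at z = 0. Lengths are in m, angles in rad, forces in N, time in s.
With the tool pointing down it reaches from about 0.25 to 0.725 m from the base axis. Payload 4 kg.
Tool frame: the origin (TCP) lies between the finger pads; the fingertips stand 17 mm ahead of it and the grasp point (between the pads) lies 2 mm behind it; z points along the fingers, x is the direction in which the jaws open and shut, and the axes are right-handed (so a half turn about z gives the same grasp; the last joint's range is limited). The gripper opens to 85 mm and grips with 20 to 120 N. Pads are 22 mm wide; open, the fingers measure 114 mm over their backs; the gripper's body (76 mm by 85 mm) begins 54 mm behind the grasp point. The pads swing forward as they close: fully open they stand 13 mm farther back than shut.
Start: joints at [-1.219, 0.241, 0.005, 1.335, 0, 1.571], TCP at [0.172, -0.469, 0.248] pointing down, gripper open.
Joint ranges: [-2.72, 2.72], [-1.05, 1.87], [-1.09, 1.28], [-1.99, 2.15], [-1.42, 1.44], [-3.14, 3.14]. Speed limits (rad/s): [2.79, 2.79, 3.14, 3.14, 3.14, 3.14].

### API

Orientations are given as a unit quaternion [x, y, z, w].
In Python, from workcell import telemetry, cams, workorder gives the robot as it stands. The module is installed in compiled form; this text tells all that it offers.
- The arm moves only by the tool apply_moves, never from a script. Its argument "moves" is a list that holds one entry, the list of rows, each a list of 4 numbers: the shift along the tool's x, y, z in mm, then the turn about the tool's z in degrees. A call has exactly 10 rows; each row shifts and turns the pose as measured when the row begins, along the tool's axes as they then stand; what a row does not reach is not made up. A row lasts 1/10 s, in which the tool goes at most 50 mm and 8.59 degrees, less where a joint would pass 70% of its speed; a pose out of reach is approached as far as the arm can. A call with a gripper value outside its range is refused whole. "hand" is the gripper's target within -1 to 1 (fully open at 1, half-way at 0, shut at -1), set as the call begins (left out, the last holds). The fingers move at their own pace and stop on an object; the grip force is fixed at half the most. Time passes only in rows, so rows that do not move let the fingers close, or fill a call up. It gives the time, the measured TCP pose, the force and the opening at its end, in the units of the state.
- telemetry.get_obs(): the state, without advancing time (a new reading comes with each control period).
- cams.camera(name): name is "scene" or "top"; returns a dict with "color" (480x640x3 uint8, red, green, blue), "fovy" (degrees; the focal length in pixels is half the picture's height over the tangent of half this angle, whatever the lens; pixels are square), "cx", "cy" (the principal point, pixels), "camera_from_world" (4x4, takes a point from world to camera coordinates). Camera axes: x right, y down, z forward; pixel columns grow to the right and rows downward; lengths in m; the calibration is good to about 2 mm. A picture is of the moment at which its call begins. There is no depth.
- workorder.job_done(): hands the job in, once; it reports no verdict.
The state is a dict: "clock": time; "joint_pos": joint angles; "joint_vel": joint speeds; "tau": joint torques, N m; "eef_pos": TCP position; "tool_rot": TCP orientation; "ft_force": force on the tool from outside, world axes, zero at the start; "ft_torque": the same for the moment, N m; "grip_width": finger opening in m.
Only numpy, scipy, OpenCV 4.12 (cv2) and the standard library are available. Lean on these libraries where they do the work, as an engineer would, in place of code of your own. Each camera call takes 0.05 s, during which the arm holds its last target. There are 200 camera calls.

### The job

While the clamp bar still holds the brazing coupons in the blue jig, try the plug gauge from the wooden stand in the hole of every coupon, gently: a good hole lets it in down to its collar, a tight one stops its taper. Then lift the clamp bar well up by its red handle and leave it up, slide the coupons out from beneath it, and lay the good ones in the green tray and the tight ones in the red tray, each flat with its copper stub upward. Hang the gauge upright in its stand again and leave the other things on the bench alone.

Things in the scene. Friction and masses are not known exactly. Their poses are not given: they have to be found in the camera images.
- jig: blue jig fixed to the bench, 160 x 296 mm; origin on the bench under the middle of lane 3; x away from the robot along the lanes, y across, z up. Lanes 1 to 5 at y -104, -52, 0, 52, 104 mm, each 43.5 mm wide between 6 mm ribs, open to -x, 6 mm stop at the far end. Lane floor at z 46 mm, x -52 to 52 mm, with an open trough at x -14 to 14 mm. Bar hinge posts reach z 70 mm at x 95 mm.
- clamp_bar (a joint): steel clamp bar over the far ends of the coupons, hinged on the jig along y at x 95, z 60 mm; rad: 0 = down, grows as lifted, 1.0 = end of travel. Stiff: stays where left; about 7 N at the handle lifts it. When down it covers jig x 22 to 42 mm, z 54 to 66 mm.
- clamp_bar_grip (a point): middle of the bar's red handle rod (12 mm thick, 80 mm free along the jig's y between two 10 mm posts). With the bar down it is 40 mm above and 63 mm nearer the robot than the hinge axis, its axis 34 mm above the bar's top; it swings with the bar, up and away from the robot.
- telltale_1 (a joint): orange tell-tale button, 18 mm disc, in the trough under the hole of a coupon in lane 1: 0 m = up, top 7 mm below the lane floor; up to 0.026 m when pushed down. 1.5 N moves it; it stays where pushed. The gauge leaves it near 0.023 m under a good hole, 0.006 m under a tight one.
- telltale_2 (a joint): orange tell-tale button, 18 mm disc, in the trough under the hole of a coupon in lane 2: 0 m = up, top 7 mm below the lane floor; up to 0.026 m when pushed down. 1.5 N moves it; it stays where pushed. The gauge leaves it near 0.023 m under a good hole, 0.006 m under a tight one.
- telltale_3 (a joint): orange tell-tale button, 18 mm disc, in the trough under the hole of a coupon in lane 3: 0 m = up, top 7 mm below the lane floor; up to 0.026 m when pushed down. 1.5 N moves it; it stays where pushed. The gauge leaves it near 0.023 m under a good hole, 0.006 m under a tight one.
- telltale_4 (a joint): orange tell-tale button, 18 mm disc, in the trough under the hole of a coupon in lane 4: 0 m = up, top 7 mm below the lane floor; up to 0.026 m when pushed down. 1.5 N moves it; it stays where pushed. The gauge leaves it near 0.023 m under a good hole, 0.006 m under a tight one.
- telltale_5 (a joint): orange tell-tale button, 18 mm disc, in the trough under the hole of a coupon in lane 5: 0 m = up, top 7 mm below the lane floor; up to 0.026 m when pushed down. 1.5 N moves it; it stays where pushed. The gauge leaves it near 0.023 m under a good hole, 0.006 m under a tight one.
- coupon_a: brazed coupon in any lane (may be absent), about 0.18 kg: steel plate 90 (x) x 40 (y) x 8 mm, round hole through its middle, 18.6 mm (good) or 13.5 mm (tight). Origin on the hole's axis at the underside, z up. Upright copper stub, 14 mm diameter, 36 mm tall, on the plate at x -31 mm (braze fillet of 11 mm radius, 4 mm high); in the jig this end is towards the robot.
- coupon_b: brazed coupon in any lane (may be absent), about 0.18 kg: steel plate 90 (x) x 40 (y) x 8 mm, round hole through its middle, 18.6 mm (good) or 13.5 mm (tight). Origin on the hole's axis at the underside, z up. Upright copper stub, 14 mm diameter, 36 mm tall, on the plate at x -31 mm (braze fillet of 11 mm radius, 4 mm high); in the jig this end is towards the robot.
- coupon_c: brazed coupon in any lane (may be absent), about 0.18 kg: steel plate 90 (x) x 40 (y) x 8 mm, round hole through its middle, 18.6 mm (good) or 13.5 mm (tight). Origin on the hole's axis at the underside, z up. Upright copper stub, 14 mm diameter, 36 mm tall, on the plate at x -31 mm (braze fillet of 11 mm radius, 4 mm high); in the jig this end is towards the robot.
- coupon_d: brazed coupon in any lane (may be absent), about 0.18 kg: steel plate 90 (x) x 40 (y) x 8 mm, round hole through its middle, 18.6 mm (good) or 13.5 mm (tight). Origin on the hole's axis at the underside, z up. Upright copper stub, 14 mm diameter, 36 mm tall, on the plate at x -31 mm (braze fillet of 11 mm radius, 4 mm high); in the jig this end is towards the robot.
- coupon_e: brazed coupon in any lane (may be absent), about 0.18 kg: steel plate 90 (x) x 40 (y) x 8 mm, round hole through its middle, 18.6 mm (good) or 13.5 mm (tight). Origin on the hole's axis at the underside, z up. Upright copper stub, 14 mm diameter, 36 mm tall, on the plate at x -31 mm (braze fillet of 11 mm radius, 4 mm high); in the jig this end is towards the robot.
- gauge: plug gauge, 103 mm long, 0.16 kg; origin at the tip of the pin, z up its axis. Nose 10 mm diameter to z 18 mm, taper to 16 mm at z 24, 16 mm pin to z 38, collar 32 mm diameter z 38 to 43, yellow round handle 24 mm diameter z 43 to 103. In a good hole the collar comes to rest on the plate; a tight one stops the taper with the collar about 16 mm above it.
- stand: wooden gauge stand fixed to the bench, 64 x 64 x 50 mm, origin on the bench under its centre, z up, with a vertical hole of 24 mm diameter right through its middle; the gauge hangs in it by its collar, tip 12 mm above the bench.
- tray_pass: green open tray for good coupons, loose on the bench, 140 (x) x 190 (y) x 40 mm high outside, walls and floor about 4 mm; origin at the centre of its underside, z up. 0.7 kg.
- tray_scrap: red open tray for coupons that fail, same size and frame as the green one.
- flux_tin: small flat tin, 50 mm diameter, 30 mm high; not to be disturbed. Origin at the centre of its underside.
- wire_brush: brush lying on the bench beyond the jig; not to be disturbed. Origin on its underside.
- elbow: copper pipe elbow, 22 mm thick, lying on the bench; not to be disturbed. Origin on the bench under the round end of one leg.
- coupling: short copper pipe coupling, 26 mm diameter, 30 mm high, standing on the bench; not to be disturbed. Origin at the centre of its underside.
Not all that is in view belongs to the job. What is shaped like the coupon_c but purple is not meant.

How it is judged:
On the way, in this order (a step that is already met when the one before it is completed fails the run):
1. with the bar down, the gauge has been tried in every coupon: its tell-tale shows the collar reached a good coupon (within about 5 mm), or the nose went down through a tight one (value of joint clamp_bar below 0.15 rad and ((x of coupon_a in the frame of jig between -0.012 and 0.012 m and y of coupon_a in the frame of jig between -0.116 and -0.092 m and value of joint telltale_1 above 0.004 m) or (x of coupon_a in the frame of jig between -0.012 and 0.012 m and y of coupon_a in the frame of jig between -0.064 and -0.04 m and value of joint telltale_2 above 0.004 m) or (x of coupon_a in the frame of jig between -0.012 and 0.012 m and y of coupon_a in the frame of jig between -0.012 and 0.012 m and value of joint telltale_3 above 0.004 m) or (x of coupon_a in the frame of jig between -0.012 and 0.012 m and y of coupon_a in the frame of jig between 0.04 and 0.064 m and value of joint telltale_4 above 0.004 m) or (x of coupon_a in the frame of jig between -0.012 and 0.012 m and y of coupon_a in the frame of jig between 0.092 and 0.116 m and value of joint telltale_5 above 0.004 m)) and ((x of coupon_b in the frame of jig between -0.012 and 0.012 m and y of coupon_b in the frame of jig between -0.116 and -0.092 m and value of joint telltale_1 above 0.018 m) or (x of coupon_b in the frame of jig between -0.012 and 0.012 m and y of coupon_b in the frame of jig between -0.064 and -0.04 m and value of joint telltale_2 above 0.018 m) or (x of coupon_b in the frame of jig between -0.012 and 0.012 m and y of coupon_b in the frame of jig between -0.012 and 0.012 m and value of joint telltale_3 above 0.018 m) or (x of coupon_b in the frame of jig between -0.012 and 0.012 m and y of coupon_b in the frame of jig between 0.04 and 0.064 m and value of joint telltale_4 above 0.018 m) or (x of coupon_b in the frame of jig between -0.012 and 0.012 m and y of coupon_b in the frame of jig between 0.092 and 0.116 m and value of joint telltale_5 above 0.018 m)) and ((x of coupon_c in the frame of jig between -0.012 and 0.012 m and y of coupon_c in the frame of jig between -0.116 and -0.092 m and value of joint telltale_1 above 0.018 m) or (x of coupon_c in the frame of jig between -0.012 and 0.012 m and y of coupon_c in the frame of jig between -0.064 and -0.04 m and value of joint telltale_2 above 0.018 m) or (x of coupon_c in the frame of jig between -0.012 and 0.012 m and y of coupon_c in the frame of jig between -0.012 and 0.012 m and value of joint telltale_3 above 0.018 m) or (x of coupon_c in the frame of jig between -0.012 and 0.012 m and y of coupon_c in the frame of jig between 0.04 and 0.064 m and value of joint telltale_4 above 0.018 m) or (x of coupon_c in the frame of jig between -0.012 and 0.012 m and y of coupon_c in the frame of jig between 0.092 and 0.116 m and value of joint telltale_5 above 0.018 m)) and ((x of coupon_d in the frame of jig between -0.012 and 0.012 m and y of coupon_d in the frame of jig between -0.116 and -0.092 m and value of joint telltale_1 above 0.004 m) or (x of coupon_d in the frame of jig between -0.012 and 0.012 m and y of coupon_d in the frame of jig between -0.064 and -0.04 m and value of joint telltale_2 above 0.004 m) or (x of coupon_d in the frame of jig between -0.012 and 0.012 m and y of coupon_d in the frame of jig between -0.012 and 0.012 m and value of joint telltale_3 above 0.004 m) or (x of coupon_d in the frame of jig between -0.012 and 0.012 m and y of coupon_d in the frame of jig between 0.04 and 0.064 m and value of joint telltale_4 above 0.004 m) or (x of coupon_d in the frame of jig between -0.012 and 0.012 m and y of coupon_d in the frame of jig between 0.092 and 0.116 m and value of joint telltale_5 above 0.004 m)) and ((x of coupon_e in the frame of jig between -0.012 and 0.012 m and y of coupon_e in the frame of jig between -0.116 and -0.092 m and value of joint telltale_1 above 0.018 m) or (x of coupon_e in the frame of jig between -0.012 and 0.012 m and y of coupon_e in the frame of jig between -0.064 and -0.04 m and value of joint telltale_2 above 0.018 m) or (x of coupon_e in the frame of jig between -0.012 and 0.012 m and y of coupon_e in the frame of jig between -0.012 and 0.012 m and value of joint telltale_3 above 0.018 m) or (x of coupon_e in the frame of jig between -0.012 and 0.012 m and y of coupon_e in the frame of jig between 0.04 and 0.064 m and value of joint telltale_4 above 0.018 m) or (x of coupon_e in the frame of jig between -0.012 and 0.012 m and y of coupon_e in the frame of jig between 0.092 and 0.116 m and value of joint telltale_5 above 0.018 m))), for 0.2 s.
2. the clamp bar is lifted by at least 0.55 rad while all coupons still lie in their lanes (value of joint clamp_bar above 0.55 rad and distance of each of coupon_a, coupon_b, coupon_c, coupon_d, coupon_e from where it was at the start of the episode below 0.025 m), for 0.2 s.
At the end, for the whole second after the job is handed in: good coupons lie in the green tray, tight ones in the red (centre inside the walls, underside under 30 mm up, tilt under 0.3 rad, at rest); the clamp bar is still up (over 0.4 rad); the gauge hangs upright in its stand (axis within 12 mm of its centre) (x of coupon_a in the frame of tray_scrap between -0.062 and 0.062 m and y of coupon_a in the frame of tray_scrap between -0.087 and 0.087 m and z of coupon_a in the frame of tray_scrap between -0.005 and 0.03 m and angle between each of coupon_a, coupon_b, coupon_c, coupon_d, coupon_e's own z axis and vertical below 0.3 rad and linear speed of each of coupon_a, coupon_b, coupon_c, coupon_d, coupon_e, gauge below 0.05 m/s and x of coupon_b in the frame of tray_pass between -0.062 and 0.062 m and y of coupon_b in the frame of tray_pass between -0.087 and 0.087 m and z of coupon_b in the frame of tray_pass between -0.005 and 0.03 m and x of coupon_c in the frame of tray_pass between -0.062 and 0.062 m and y of coupon_c in the frame of tray_pass between -0.087 and 0.087 m and z of coupon_c in the frame of tray_pass between -0.005 and 0.03 m and x of coupon_d in the frame of tray_scrap between -0.062 and 0.062 m and y of coupon_d in the frame of tray_scrap between -0.087 and 0.087 m and z of coupon_d in the frame of tray_scrap between -0.005 and 0.03 m and x of coupon_e in the frame of tray_pass between -0.062 and 0.062 m and y of coupon_e in the frame of tray_pass between -0.087 and 0.087 m and z of coupon_e in the frame of tray_pass between -0.005 and 0.03 m and value of joint clamp_bar above 0.4 rad and horizontal distance between gauge and stand below 0.012 m and z of gauge in the frame of stand between 0.006 and 0.018 m and angle between gauge's own z axis and vertical below 0.12 rad); the robot touches nothing.
It fails at once if the tin, brush, elbow or coupling is moved by more than 40 mm (distance of any of flux_tin, wire_brush, elbow, coupling from where it was at the start of the episode above 0.04 m).
It fails at once if the gauge is forced into a coupon with more than 60 N (contact force between gauge and coupon_a above 60 N or contact force between gauge and coupon_b above 60 N or contact force between gauge and coupon_c above 60 N or contact force between gauge and coupon_d above 60 N or contact force between gauge and coupon_e above 60 N).
Of coupon_a, coupon_b, coupon_c, coupon_d, coupon_e only 3 to 4 are there at a start; the rules pass over those that are not, and their reading is None.
At some moment in a run one of tray_pass, tray_scrap may be knocked a few centimetres aside while the robot is not near it.
It also fails if it takes over 208 s, if anything falls off the work surface, if the arm or the gripper's body presses on something with over 40 N, if the wrist force passes 120 N, or if a joint passes its speed limit or range.

## Working session

There is one attempt and no reset: what is moved stays moved. The work goes in short steps, Python scripts to look and compute and a tool call to move; the robot and the scene stay as the last step left them, time stands still between calls to the robot, and variables do not carry over. Pictures are saved under pics/ and viewed, about 12 in all and at most 16, crops included, and the job is handed in when it is done.

Besides the shell and the picture viewer there is one more tool, called in YAML: its name, and indented under it one key for each argument. apply_moves: Moves the arm, as the interface text tells. Its arguments: {"type":"object","properties":{"moves":{"type":"array"},"hand":{"type":"number"}},"required":["moves"]}

```bash
mkdir -p pics
cat > h.py <<'E'
import numpy as np, cv2, json
from workcell import telemetry, cams, workorder
from scipy.spatial.transform import Rotation as R
def snap(n,tag):
    d=cams.camera(n); cv2.imwrite(f'pics/{tag}.png',d['color'][:,:,::-1])
    np.savez(f'pics/{tag}.npz',**{k:np.array(v) for k,v in d.items()}); return d
def cal(d):
    f=240/np.tan(np.radians(float(d['fovy']))/2); return f,float(d['cx']),float(d['cy']),np.array(d['camera_from_world'])
def ray(d,u,v,z):
    f,cx,cy,T=cal(d); Rm=T[:3,:3];o=-Rm.T@T[:3,3]; r=Rm.T@np.array([(u-cx)/f,(v-cy)/f,1]); return o+r*(z-o[2])/r[2]
def proj(d,p):
    f,cx,cy,T=cal(d); q=T[:3,:3]@np.array(p)+T[:3,3]; return np.array([cx+f*q[0]/q[2],cy+f*q[1]/q[2]])
def load(tag): return dict(np.load(f'pics/{tag}.npz'))
E
python3 - <<'E'
from h import *
o=telemetry.get_obs()
print({k:np.round(v,3).tolist() for k,v in o.items()})
print(R.from_quat(o['tool_rot']).as_matrix().round(3))
for n in('scene','top'):
    d=snap(n,n+'0');print(n,cal(d)[:3],np.linalg.inv(d['camera_from_world'])[:3].round(3).tolist())
E
```

```text
{'clock': 0.0, 'joint_pos': [-1.219, 0.241, 0.004, 1.335, 0.0, 1.571], 'joint_vel': [-0.001, 0.001, -0.0, 0.0, 0.0, -0.001], 'tau': [-0.0, -37.231, 25.241, 0.017, -0.0, 0.0], 'eef_pos': [0.172, -0.469, 0.247], 'tool_rot': [0.82, -0.572, -0.001, -0.001], 'ft_force': [0.073, 0.321, -0.448], 'ft_torque': [-0.029, -0.003, 0.051], 'grip_width': 0.085}
[[ 0.345 -0.939 -0.001]
 [-0.939 -0.345  0.002]
 [-0.002 -0.    -1.   ]]
scene (np.float64(484.74839579756565), 324.4115758880573, 240.333066986949) [[-0.407, 0.669, -0.622, 1.056], [0.914, 0.304, -0.27, 0.234], [0.009, -0.678, -0.735, 0.726]]
top (np.float64(588.9651384656732), 316.0143263133514, 251.5622349940693) [[-0.018, -0.984, 0.178, 0.27], [-1.0, 0.016, -0.014, 0.011], [0.011, -0.178, -0.984, 1.347]]
```

View pics/top0.png

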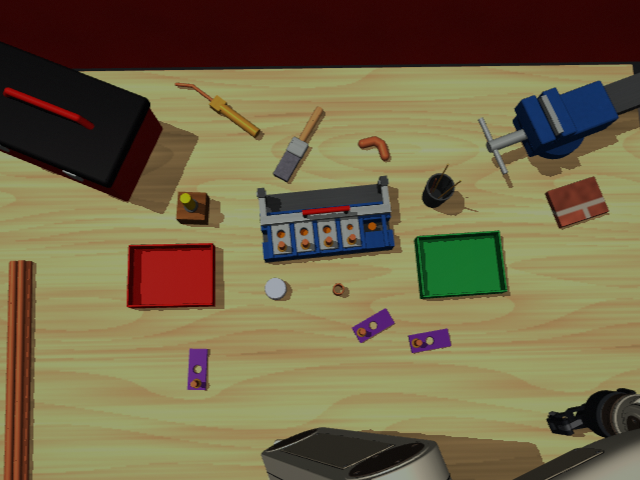

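View pics/scene0.png

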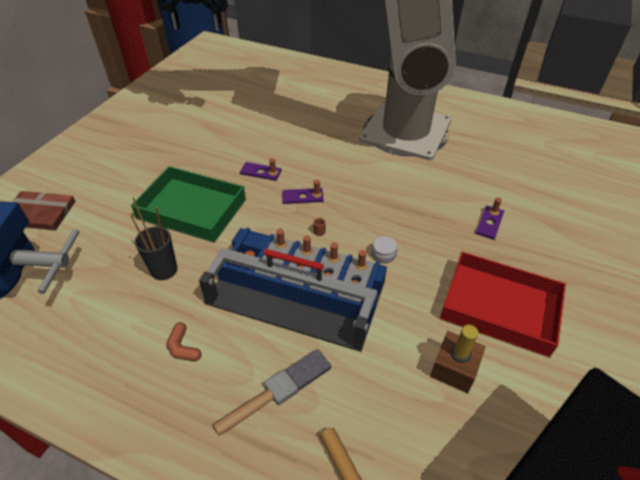

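Run:
```python
from h import *
a=cv2.imread('pics/top0.png'); b=cv2.imread('pics/scene0.png')
A=cv2.resize(a[170:270,245:405],(800,500),interpolation=cv2.INTER_CUBIC)
B=cv2.resize(b[215:345,195:395],(800,520),interpolation=cv2.INTER_CUBIC)
cv2.imwrite('pics/j1.png',A);cv2.imwrite('pics/j2.png',B)
for n,im in(('top0',a),('scene0',b)):
    hsv=cv2.cvtColor(im,cv2.COLOR_BGR2HSV); d=load(n)
    for c,lo,hi in(('yel',(24,150,70),(34,255,255)),('green',(50,120,40),(75,255,255)),('red',(0,200,90),(4,255,255)),('orange',(5,170,90),(16,255,255))):
        m=cv2.inRange(hsv,lo,hi); k,l,s,ce=cv2.connectedComponentsWithStats(m)
        for i in range(1,k):
            if s[i,4]>12: print(n,c,s[i].tolist(),ce[i].round(1).tolist())
```

```text
top0 yel [220, 106, 37, 27, 66] [237.5, 118.6]
top0 yel [180, 193, 11, 11, 92] [184.9, 197.9]
top0 green [415, 231, 92, 66, 4957] [459.5, 264.7]
top0 red [4, 88, 76, 33, 538] [41.7, 103.6]
top0 red [303, 206, 46, 9, 191] [325.4, 209.9]
top0 red [127, 243, 86, 64, 4629] [172.7, 276.3]
top0 red [128, 247, 2, 37, 46] [128.5, 265.0]
top0 orange [176, 83, 37, 18, 92] [195.5, 90.0]
top0 orange [359, 137, 30, 22, 279] [375.7, 145.3]
top0 orange [548, 178, 54, 33, 937] [574.7, 193.7]
top0 orange [178, 192, 28, 12, 138] [196.1, 196.2]
top0 orange [177, 198, 27, 22, 236] [186.6, 212.9]
top0 orange [589, 203, 19, 13, 147] [598.0, 209.3]
top0 orange [559, 211, 26, 15, 201] [571.1, 218.2]
top0 orange [368, 222, 8, 8, 50] [371.6, 225.7]
top0 orange [347, 225, 5, 5, 17] [349.4, 227.0]
top0 orange [323, 227, 8, 6, 31] [326.6, 229.7]
top0 orange [301, 230, 7, 5, 31] [303.8, 232.0]
top0 orange [278, 232, 7, 6, 32] [280.8, 234.4]
top0 orange [349, 235, 6, 5, 24] [351.8, 237.1]
top0 orange [325, 237, 7, 6, 26] [328.2, 239.6]
top0 orange [302, 239, 7, 6, 27] [304.7, 242.1]
top0 orange [278, 242, 7, 5, 26] [281.1, 244.3]
top0 orange [4, 261, 12, 219, 1225] [9.5, 377.4]
top0 orange [13, 261, 11, 219, 1246] [17.9, 374.7]
top0 orange [23, 261, 8, 219, 709] [26.4, 372.7]
top0 orange [9, 262, 3, 13, 23] [10.0, 268.1]
top0 orange [333, 289, 10, 5, 13] [336.6, 292.1]
top0 orange [357, 328, 9, 9, 39] [361.4, 331.5]
top0 orange [416, 339, 5, 7, 25] [418.1, 342.2]
top0 orange [192, 380, 5, 8, 23] [194.2, 383.7]
scene0 yel [463, 326, 15, 14, 155] [469.6, 332.3]
scene0 green [137, 168, 108, 73, 4960] [190.9, 202.7]
scene0 green [132, 205, 7, 13, 26] [135.2, 211.3]
scene0 red [266, 251, 56, 19, 196] [293.4, 259.5]
scene0 red [445, 253, 112, 93, 4237] [502.5, 302.3]
scene0 red [494, 263, 13, 5, 14] [500.4, 264.8]
scene0 orange [247, 251, 7, 4, 19] [250.1, 252.7]
```

View pics/j1.png

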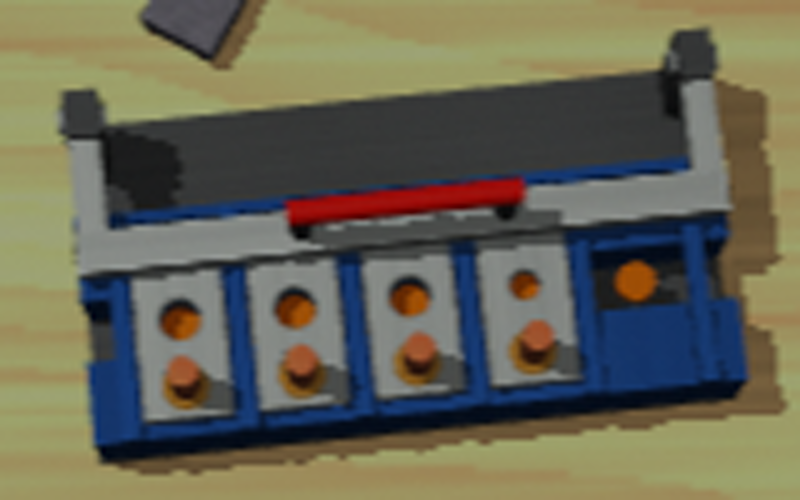

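View pics/j2.png

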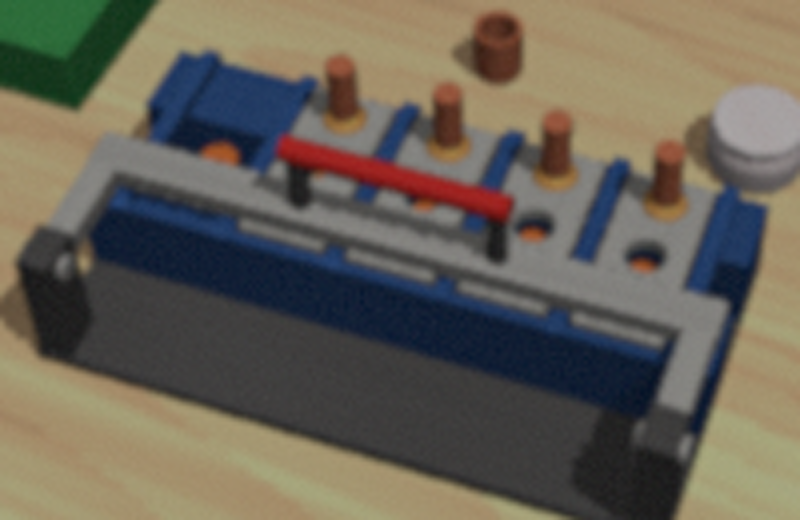

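```bash
cat >> h.py <<'E'
def tri(obs):  # obs: list of (d,u,v) -> least squares point and ray residual
    A=np.zeros((3,3));b=np.zeros(3)
    L=[]
    for d,u,v in obs:
        f,cx,cy,T=cal(d);o=-T[:3,:3].T@T[:3,3];r=T[:3,:3].T@np.array([(u-cx)/f,(v-cy)/f,1]);r/=np.linalg.norm(r)
        P=np.eye(3)-np.outer(r,r);A+=P;b+=P@o;L.append((P,o))
    x=np.linalg.solve(A,b);return x,[np.linalg.norm(P@(x-o)) for P,o in L]
E
python3 - <<'E'
from h import *
T=load('top0');S=load('scene0')
print('gauge',ray(T,184.9+.0,197.9,.115).round(4),ray(S,469.9,332.0,.115).round(4),tri([(T,184.9,197.9),(S,469.6,332.3)]))
# holes in top: non-grey inside plate, upsampled
im=cv2.imread('pics/top0.png');K=8
up=cv2.resize(im,None,fx=K,fy=K,interpolation=cv2.INTER_CUBIC).astype(int)
bright=((up.min(2)>95)).astype(np.uint8)
for n,(u,v) in {5:(281,233.8),4:(304.2,231.6),3:(327,229.4),2:(349.8,226.8)}.items():
    x0,y0=int((u-6.5)*K),int((v-6.5)*K);w=13*K
    m=1-bright[y0:y0+w,x0:x0+w]
    k,l,s,ce=cv2.connectedComponentsWithStats(m)
    i=l[w//2,w//2]; c=max(cv2.findContours((l==i).astype(np.uint8),0,1)[0],key=cv2.contourArea)
    (ex,ey),(a,b),_=cv2.fitEllipse(c); uu,vv=(x0+ex+.5)/K-.5,(y0+ey+.5)/K-.5
    print('hole',n,round(uu,2),round(vv,2),'d',(np.array([a,b])/K).round(2),ray(T,uu,vv,.054).round(4))
print('tt1',ray(T,371.6,225.7,.039).round(4),ray(S,250.1,252.7,.039).round(4))
for n,u,v in((5,281.1,244.3),(4,304.7,242.1),(3,328.2,239.6),(2,351.8,237.1)): print('stub',n,ray(T,u,v,.09).round(4))
# stub tops in scene from crop 4x: 
for n,u,v in((2,340,63),(3,447,92),(4,557,118),(5,669,149)): print('stubS',n,ray(S,195+u/4,215+v/4,.09).round(4))
for n,u,v in((4,535,226),(5,646,257)): print('holeS',n,ray(S,195+u/4,215+v/4,.054).round(4))
print('rod',tri([(T,325.4,209.3),(S,293.4,259.5)]))
print('tin',ray(T,276,288,.03),'coupling',ray(T,340,288,.03),'tool tip')
for n,c in(('top0',T),('scene0',S)):
    im=cv2.imread(f'pics/{n}.png');hsv=cv2.cvtColor(im,cv2.COLOR_BGR2HSV)
    for col,lo,hi in(('green',(50,80,20),(80,255,255)),('red',(0,180,40),(5,255,255))):
        m=cv2.inRange(hsv,lo,hi);cs=max(cv2.findContours(m,0,2)[0],key=cv2.contourArea)
        q=cv2.approxPolyDP(cv2.convexHull(cs),6,True)[:,0]; rr=cv2.minAreaRect(cs)
        print(n,col,[(p.tolist(),ray(c,*p,.04)[:2].round(3).tolist(),ray(c,*p,0)[:2].round(3).tolist()) for p in q])
E
```

```text
gauge [0.6142 0.2743 0.115 ] [0.6176 0.2783 0.115 ] (array([0.6153477 , 0.27685621, 0.11040325]), [np.float64(0.0015170276931257684), np.float64(0.0015170276931259611)])
hole 5 280.51 233.41 d [8.61 8.8 ] [0.5457 0.0718 0.054 ]
hole 4 303.52 231.12 d [8.61 8.83] [0.5501 0.0201 0.054 ]
hole 3 326.47 228.75 d [8.52 8.86] [ 0.5548 -0.0315  0.054 ]
hole 2 349.43 226.48 d [6.42 6.66] [ 0.5592 -0.0833  0.054 ]
tt1 [ 0.5636 -0.135   0.039 ] [ 0.5613 -0.1321  0.039 ]
stub 5 [0.5138 0.069  0.09  ]
stub 4 [0.5179 0.0177 0.09  ]
stub 3 [ 0.5226 -0.0336  0.09  ]
stub 2 [ 0.5273 -0.0852  0.09  ]
stubS 2 [ 0.5295 -0.0821  0.09  ]
stubS 3 [ 0.5256 -0.0301  0.09  ]
stubS 4 [0.5197 0.0209 0.09  ]
stubS 5 [0.5163 0.0727 0.09  ]
holeS 4 [0.553  0.0255 0.054 ]
holeS 5 [0.5489 0.0769 0.054 ]
rod (array([ 0.5877772 , -0.02720755,  0.09879606]), [np.float64(0.0015351582104238144), np.float64(0.0015351582104238361)])
tin [0.42569989 0.08395464 0.03      ] coupling [ 0.42326909 -0.05983747  0.03      ] tool tip
top0 green [([499, 231], [0.546, -0.425], [0.555, -0.438]), ([506, 291], [0.409, -0.43], [0.413, -0.444]), ([420, 298], [0.397, -0.237], [0.401, -0.245]), ([417, 236], [0.538, -0.237], [0.546, -0.245])]
top0 red [([639, 0], [1.121, -0.813], [1.148, -0.838]), ([639, 60], [0.962, -0.795], [0.984, -0.819]), ([68, 67], [0.961, 0.575], [0.982, 0.592]), ([0, 40], [1.033, 0.741], [1.056, 0.763]), ([0, 0], [1.139, 0.749], [1.165, 0.771])]
scene0 green [([136, 200], [0.533, -0.42], [0.503, -0.458]), ([168, 167], [0.417, -0.425], [0.379, -0.463]), ([242, 186], [0.404, -0.242], [0.366, -0.27]), ([244, 197], [0.432, -0.221], [0.396, -0.247]), ([213, 241], [0.565, -0.211], [0.537, -0.237]), ([145, 220], [0.573, -0.365], [0.545, -0.4])]
scene0 red [([462, 253], [0.398, 0.232], [0.359, 0.232]), ([564, 284], [0.395, 0.415], [0.357, 0.426]), ([549, 355], [0.554, 0.408], [0.525, 0.418]), ([441, 318], [0.557, 0.233], [0.527, 0.233])]
```

apply_moves:
  moves:
    - [[-25, -31, 0, 0], [-25, -31, 0, 0], [-25, -31, 0, 0], [-25, -31, 0, 0], [-25, -31, 0, 0], [-25, -31, 0, 0], [-25, -31, 0, 0], [-25, -31, 0, 0], [-25, -31, 0, 0], [0, 0, 0, 0]]
  hand: 1

```text
clock: 1.1
eef_pos: [0.3612, -0.1504, 0.2436]
tool_rot: [0.818, -0.575, -0.004, -0.002]
ft_force: [-0.3, -1.0, 0.0]
grip_width: 0.0852
```

apply_moves:
  moves:
    - [[0, 0, 0, -8.3], [0, 0, 0, -8.3], [0, 0, 0, -8.3], [0, 0, 0, -8.3], [0, 0, 0, -8.3], [0, 0, 0, -8.3], [0, 0, 0, -8.3], [0, 0, 0, -8.3], [0, 0, 0, -8.3], [0, 0, 0, 0]]

```text
clock: 2.1
eef_pos: [0.3559, -0.1532, 0.2401]
tool_rot: [0.998, 0.061, -0.007, -0.004]
ft_force: [-0.7, -0.4, 0.1]
grip_width: 0.0856
```

```bash
cat >> h.py <<'E'
def to(p,yaw=None,cur=None):
    o=telemetry.get_obs(); M=R.from_quat(o['tool_rot']).as_matrix(); y=np.degrees(np.arctan2(M[1,0],M[0,0]))
    d=M.T@(np.array(p)-o['eef_pos'])*1000
    turn=None if yaw is None else -((yaw-y+180)%360-180)
    print('pos',np.round(o['eef_pos'],4),'yaw',round(y,2),'tilt',np.degrees(np.arccos(-M[2,2])).round(2),'ff',np.round(o['ft_force'],1),'delta tool mm',d.round(1),'turn',turn and round(turn,2))
E
python3 -c "
from h import *
to([.6155,.2765,.20],4.97)"
```

```text
pos [ 0.3559 -0.1532  0.2401] yaw 7.03 tilt 0.97 ff [-0.7 -0.4  0.1] delta tool mm [ 310.8 -394.3   39.4] turn 2.06
```

apply_moves:
  moves:
    - [[29, -36, 0, 0.2], [29, -36, 0, 0.2], [29, -36, 0, 0.2], [29, -36, 0, 0.2], [29, -36, 0, 0.2], [29, -36, 0, 0.2], [29, -36, 0, 0.2], [29, -36, 0, 0.2], [29, -36, 0, 0.2], [0, 0, 0, 0.2]]

```text
clock: 3.1
eef_pos: [0.5961, 0.196, 0.2326]
tool_rot: [1.0, 0.016, -0.01, -0.001]
ft_force: [-0.7, -1.3, -0.3]
grip_width: 0.0853
```

```bash
cat >> h.py <<'E'
def to(p,yaw=None,cur=None):
    o=telemetry.get_obs(); M=R.from_quat(o['tool_rot']).as_matrix(); y=np.degrees(np.arctan2(M[1,0],M[0,0]))
    d=M.T@(np.array(p)-o['eef_pos'])*1000
    turn=None if yaw is None else -((yaw-y+180)%360-180)
    print('t',round(o['clock'],1),'pos',np.round(o['eef_pos'],4),'yaw',round(y,2),'tilt xy deg',np.degrees(M[:2,2]).round(2),'j',np.degrees(o['joint_pos']).round(0),'ff',np.round(o['ft_force'],1),'w',round(o['grip_width'],4),'delta',d.round(1),'turn',turn and round(turn,2))
E
python3 -c "
from h import *
to([.6155,.2765,.20],4.97)"
```

```text
t 3.1 pos [0.5961 0.196  0.2326] yaw 1.89 tilt xy deg [-1.14  0.13] j [ 18.  30.  22.  83.   0. 106.] ff [-0.7 -1.3 -0.3] w 0.0853 delta [ 22.7 -79.8  32.4] turn -3.08
```

apply_moves:
  moves:
    - [[0, 0, 0, 0], [0, 0, 0, 0], [0, 0, 0, 0], [0, 0, 0, 0], [0, 0, 0, 0], [0, 0, 0, 0], [0, 0, 0, 0], [0, 0, 0, 0], [0, 0, 0, 0], [0, 0, 0, 0]]

```text
clock: 4.1
eef_pos: [0.5946, 0.1905, 0.2338]
tool_rot: [1.0, 0.011, -0.01, -0.001]
ft_force: [-0.0, -0.1, 0.2]
grip_width: 0.0856
```

```bash
python3 -c "
from h import *
to([.6155,.2765,.20],4.97)"
```

```text
t 4.1 pos [0.5946 0.1905 0.2338] yaw 1.23 tilt xy deg [-1.18  0.06] j [ 18.  30.  21.  83.   0. 106.] ff [-0.  -0.1  0.2] w 0.0856 delta [ 23.4 -85.5  33.5] turn -3.74
```

apply_moves:
  moves:
    - [[0, 0, -5, 0], [0, 0, -5, 0], [0, 0, -5, 0], [0, 0, -5, 0], [0, 0, -5, 0], [0, 0, -5, 0], [0, 0, -5, 0], [0, 0, -5, 0], [0, 0, -5, 0], [0, 0, -5, 0]]

```text
clock: 5.1
eef_pos: [0.5957, 0.1908, 0.2881]
tool_rot: [1.0, 0.011, -0.01, -0.001]
ft_force: [0.7, -0.4, 0.7]
grip_width: 0.0857
```

```bash
python3 -c "
from h import *
to([.6155,.2765,.20],4.97)"
```

```text
t 5.1 pos [0.5957 0.1908 0.2881] yaw 1.26 tilt xy deg [-1.18  0.06] j [ 18.  29.  29.  91.   0. 106.] ff [ 0.7 -0.4  0.7] w 0.0857 delta [ 23.5 -85.1  87.7] turn -3.71
```

apply_moves:
  moves:
    - [[2.4, -8.5, 7, -0.4], [2.4, -8.5, 7, -0.4], [2.4, -8.5, 7, -0.4], [2.4, -8.5, 7, -0.4], [2.4, -8.5, 7, -0.4], [2.4, -8.5, 7, -0.4], [2.4, -8.5, 7, -0.4], [2.4, -8.5, 7, -0.4], [2.4, -8.5, 7, -0.4], [2.4, -8.5, 7, -0.4]]

```text
clock: 6.1
eef_pos: [0.6146, 0.2849, 0.2106]
tool_rot: [0.999, 0.049, -0.011, -0.001]
ft_force: [0.5, 0.7, 0.2]
grip_width: 0.0852
```

```bash
python3 -c "
from h import *
to([.6160,.2765,.095],4.97)"
```

```text
t 6.1 pos [0.6146 0.2849 0.2106] yaw 5.64 tilt xy deg [-1.27  0.03] j [ 25.  37.  30.  85.   1. 109.] ff [0.5 0.7 0.2] w 0.0852 delta [  3.1   8.8 115.5] turn 0.67
```

apply_moves:
  moves:
    - [[0.5, 2, 12, 0], [0.5, 2, 12, 0], [0.5, 2, 12, 0], [0.5, 1, 12, 0], [0, 0, 12, 0], [0, 0, 12, 0], [0, 0, 12, 0], [0, 0, 12, 0], [0, 0, 8, 0], [0, 0, 0, 0]]

```text
clock: 7.1
eef_pos: [0.6142, 0.2795, 0.0959]
tool_rot: [0.999, 0.05, -0.012, -0.001]
ft_force: [-0.7, 0.1, 1.1]
grip_width: 0.0853
```

```bash
python3 -c "
from h import *
to([.6160,.2765,.095],4.97)"
```

```text
t 7.1 pos [0.6142 0.2795 0.0959] yaw 5.74 tilt xy deg [-1.4 -0. ] j [ 24.  40.  18.  70.   1. 108.] ff [-0.7  0.1  1.1] w 0.0853 delta [1.5 3.1 0.8] turn 0.77
```

apply_moves:
  moves:
    - [[1.5, 2.5, 0, 0.8], [0, 0, 0, 0], [0, 0, 0, 0], [0, 0, 0, 0], [0, 0, 0, 0], [0, 0, 0, 0], [0, 0, 0, 0], [0, 0, 0, 0], [0, 0, 0, 0], [0, 0, 0, 0]]
  hand: -1

```text
clock: 8.1
eef_pos: [0.6173, 0.2775, 0.0978]
tool_rot: [0.999, 0.042, -0.011, -0.001]
ft_force: [0.5, -0.9, -1.0]
grip_width: 0.0223
```

```bash
python3 -c "
from h import *
to([.6160,.2765,.095],94.97)"
```

```text
t 8.1 pos [0.6173 0.2775 0.0978] yaw 4.87 tilt xy deg [-1.21  0.07] j [ 24.  40.  19.  70.   1. 109.] ff [ 0.5 -0.9 -1. ] w 0.0223 delta [-1.4  0.9  2.8] turn -90.1
```

apply_moves:
  moves:
    - [[0, 0, 0, 0], [0, 0, 0, 0], [0, 0, 0, 0], [0, 0, 0, 0], [0, 0, 0, 0], [0, 0, 0, 0], [0, 0, 0, 0], [0, 0, 0, 0], [0, 0, 0, 0], [0, 0, 0, 0]]
  hand: 1

```text
clock: 9.1
eef_pos: [0.6179, 0.2778, 0.0987]
tool_rot: [0.999, 0.043, -0.01, -0.001]
ft_force: [0.3, 0.8, 0.7]
grip_width: 0.0851
```

```bash
python3 -c "
from h import *
to([.6160,.2765,.095],94.97)"
```

```text
t 9.1 pos [0.6179 0.2778 0.0987] yaw 4.87 tilt xy deg [-1.12  0.12] j [ 24.  40.  19.  70.   1. 109.] ff [0.3 0.8 0.7] w 0.0851 delta [-1.9  1.1  3.8] turn -90.1
```

apply_moves:
  moves:
    - [[0, 0, 0, -8.3], [0, 0, 0, -8.3], [0, 0, 0, -8.3], [0, 0, 0, -8.3], [0, 0, 0, -8.3], [0, 0, 0, -8.3], [0, 0, 0, -8.3], [0, 0, 0, -8.3], [0, 0, 0, -8.3], [0, 0, 0, -4]]

```text
clock: 10.1
eef_pos: [0.6177, 0.2777, 0.0985]
tool_rot: [0.729, 0.685, -0.007, -0.008]
ft_force: [0.2, 1.0, -0.4]
grip_width: 0.0855
```

```bash
python3 -c "
from h import *
to([.6173,.2775,.096],94.97)"
```

```text
t 10.1 pos [0.6177 0.2777 0.0985] yaw 86.44 tilt xy deg [-1.15  0.11] j [24. 40. 19. 70.  1. 28.] ff [ 0.2  1.  -0.4] w 0.0855 delta [-0.3 -0.4  2.5] turn -8.53
```

apply_moves:
  moves:
    - [[-0.3, -0.4, 2, -7], [0, 0, 0, -1], [0, 0, 0, -0.5], [0, 0, 0, 0], [0, 0, 0, 0], [0, 0, 0, 0], [0, 0, 0, 0], [0, 0, 0, 0], [0, 0, 0, 0], [0, 0, 0, 0]]
  hand: -1

```text
clock: 11.1
eef_pos: [0.6174, 0.2774, 0.0967]
tool_rot: [0.676, 0.737, -0.006, -0.008]
ft_force: [-0.8, 0.4, 0.3]
grip_width: 0.0224
```

```bash
python3 -c "
from h import *
to([.6173,.2775,.096],94.97)"
```

```text
t 11.1 pos [0.6174 0.2774 0.0967] yaw 94.92 tilt xy deg [-1.13  0.11] j [24. 40. 19. 70.  1. 19.] ff [-0.8  0.4  0.3] w 0.0224 delta [ 0.1 -0.1  0.7] turn -0.05
```

apply_moves:
  moves:
    - [[0, 0, 0, 0], [0, 0, 0, 0], [0, 0, 0, 0], [0, 0, 0, 0], [0, 0, 0, 0], [0, 0, 0, 0], [0, 0, 0, 0], [0, 0, 0, 0], [0, 0, 0, 0], [0, 0, 0, 0]]
  hand: 1

```text
clock: 12.1
eef_pos: [0.6175, 0.2776, 0.0968]
tool_rot: [0.676, 0.737, -0.006, -0.008]
ft_force: [-0.2, -0.4, -0.1]
grip_width: 0.0855
```

apply_moves:
  moves:
    - [[0, 0, -20, 0], [0, 0, -20, 0], [0, 0, -20, 0], [0, 0, -20, 0], [0, 0, -20, 0], [-15, 0, 0, 0], [-25, 0, 0, 0], [-25, 0, 0, 0], [-25, 0, 0, 0], [-25, 0, 0, 0]]

```text
clock: 13.1
eef_pos: [0.6275, 0.1585, 0.1943]
tool_rot: [0.674, 0.739, -0.009, -0.009]
ft_force: [-0.5, 1.0, -0.3]
grip_width: 0.0854
```

apply_moves:
  moves:
    - [[-25, 0, 0, 0], [-25, 0, 0, 0], [-25, 0, 0, 0], [-25, 0, 0, 0], [-10, 0, 0, 0], [0, 0, 0, 0], [0, 0, 0, 0], [0, 0, 0, 0], [0, 0, 0, 0], [0, 0, 0, 0]]

```text
clock: 14.1
eef_pos: [0.6323, 0.037, 0.1852]
tool_rot: [0.676, 0.737, -0.014, -0.013]
ft_force: [0.2, -0.6, -0.3]
grip_width: 0.0858
```

Run:
```python
from h import *
to([.6173,.2775,.096],94.97)
for n in('top','scene'):
    d=snap(n,n+'1'); im=cv2.imread(f'pics/{n}1.png'); hsv=cv2.cvtColor(im,cv2.COLOR_BGR2HSV)
    m=cv2.inRange(hsv,(24,150,70),(34,255,255)); k,l,s,ce=cv2.connectedComponentsWithStats(m)
    for i in range(1,k):
        if s[i,4]>50: print(n,s[i],ce[i].round(2),ray(d,*ce[i],.115).round(4))
    if n=='top': A=cv2.resize(im[170:240,160:230],(480,480),interpolation=cv2.INTER_CUBIC)
    else: B=cv2.resize(im[310:380,435:505],(300,300),interpolation=cv2.INTER_CUBIC)
C=np.zeros((480,790,3),np.uint8);C[:,:480]=A;C[:300,490:]=B;cv2.imwrite('pics/g1.png',C)
```

```text
t 14.1 pos [0.6323 0.037  0.1852] yaw 94.92 tilt xy deg [-2.16 -0.22] j [ 3. 33. 19. 79. -0. -2.] ff [ 0.2 -0.6 -0.3] w 0.0858 delta [241.    9.1  88.8] turn -0.05
top [220 106  37  27  66] [237.5  118.59] [0.7939 0.1621 0.115 ]
top [179 193  12  10  91] [184.65 197.56] [0.615  0.2749 0.115 ]
scene [463 326  15  14 153] [469.71 332.67] [0.6188 0.2783 0.115 ]
```

View pics/g1.png

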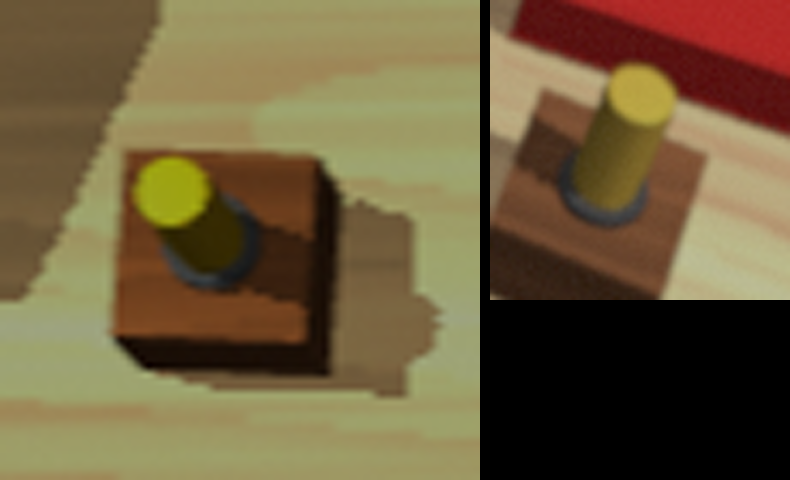

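apply_moves:
  moves:
    - [[0, 0, -30, 0], [0, 0, -30, 0], [0, 0, -30, 0], [0, 0, -30, 0], [0, 0, -30, 0], [0, 0, -30, 0], [0, 0, 0, 0], [0, 0, 0, 0], [0, 0, 0, 0], [0, 0, 0, 0]]

```text
clock: 15.2
eef_pos: [0.6379, 0.0418, 0.369]
tool_rot: [0.674, 0.739, -0.016, -0.014]
ft_force: [0.4, -0.1, 0.8]
grip_width: 0.0856
```

```bash
python3 -c "
from h import *
to([.6173,.2775,.096],94.97)"
```

```text
t 15.2 pos [0.6379 0.0418 0.369 ] yaw 95.27 tilt xy deg [-2.4  -0.24] j [  4.  35.  50. 108.  -0.  -1.] ff [ 0.4 -0.1  0.8] w 0.0856 delta [236.7  12.6 272.7] turn 0.3
```

apply_moves:
  moves:
    - [[0, -30, 0, 0], [0, -30, 0, 0], [0, -30, 0, 0], [0, -30, 0, 0], [0, -30, 0, 0], [0, -30, 0, 0], [0, 0, 0, 0], [0, 0, 0, 0], [0, 0, 0, 0], [0, 0, 0, 0]]

```text
clock: 16.2
eef_pos: [0.4491, 0.0247, 0.362]
tool_rot: [0.673, 0.739, -0.025, -0.023]
ft_force: [0.4, -0.4, 0.6]
grip_width: 0.085
```

```bash
python3 -c "
from h import *
to([.6173,.2775,.096],94.97)"
```

```text
t 16.2 pos [0.4491 0.0247 0.362 ] yaw 95.29 tilt xy deg [-3.93 -0.34] j [ 3. 10. 12. 96. -0. -2.] ff [ 0.4 -0.4  0.6] w 0.085 delta [236.1 208.7 252.3] turn 0.32
```

apply_moves:
  moves:
    - [[0, 30, 0, 0], [0, 30, 0, 0], [0, 30, 0, 0], [0, 30, 0, 0], [0, 30, 0, 0], [0, 30, 0, 0], [0, 0, 0, 0], [0, 0, 0, 0], [0, 0, 0, 0], [0, 0, 0, 0]]

```text
clock: 17.2
eef_pos: [0.6397, 0.0426, 0.3376]
tool_rot: [0.673, 0.739, -0.029, -0.027]
ft_force: [-1.1, 0.5, 0.9]
grip_width: 0.0855
```

```bash
python3 -c "
from h import *
to([.6173,.2775,.096],94.97)"
```

```text
t 17.2 pos [0.6397 0.0426 0.3376] yaw 95.31 tilt xy deg [-4.55 -0.38] j [  4.  36.  47. 106.  -0.  -1.] ff [-1.1  0.5  0.9] w 0.0855 delta [235.8  18.7 241. ] turn 0.34
```

apply_moves:
  moves:
    - [[0, 0, 15, 0], [0, 0, 15, 0], [0, 0, 15, 0], [0, 0, 15, 0], [0, 0, 15, 0], [0, 0, 15, 0], [0, 0, 15, 0], [0, 0, 15, 0], [0, 0, 0, 0], [0, 0, 0, 0]]

```text
clock: 18.2
eef_pos: [0.624, 0.041, 0.2312]
tool_rot: [0.674, 0.739, -0.021, -0.019]
ft_force: [0.8, 0.8, 0.7]
grip_width: 0.0854
```

```bash
python3 -c "
from h import *
to([.6173,.2775,.096],94.97)"
```

```text
t 18.2 pos [0.624  0.041  0.2312] yaw 95.28 tilt xy deg [-3.28 -0.3 ] j [ 4. 32. 24. 86. -0. -1.] ff [0.8 0.8 0.7] w 0.0854 delta [236.1  22.8 134.2] turn 0.31
```

apply_moves:
  moves:
    - [[0, 0, -30, 0], [0, 0, -30, 0], [0, 0, -30, 0], [0, 0, -30, 0], [0, 0, -30, 0], [0, 0, 0, 0], [0, 0, 0, 0], [0, 0, 20, 0], [0, 0, 20, 0], [0, 0, 20, 0]]

```text
clock: 19.2
eef_pos: [0.6279, 0.0413, 0.3394]
tool_rot: [0.674, 0.739, -0.013, -0.011]
ft_force: [0.1, 0.7, 0.1]
grip_width: 0.0853
```

```bash
python3 -c "
from h import *
to([.6173,.2775,.096],94.97)"
```

```text
t 19.2 pos [0.6279 0.0413 0.3394] yaw 95.27 tilt xy deg [-1.94 -0.21] j [  4.  31.  40. 100.  -0.  -1.] ff [0.1 0.7 0.1] w 0.0853 delta [236.4  19.4 242.7] turn 0.3
```

apply_moves:
  moves:
    - [[0, 0, 15, 0], [0, 0, 15, 0], [0, 0, 15, 0], [0, 0, 15, 0], [0, 0, 15, 0], [0, 0, 15, 0], [0, 0, 0, 0], [0, 0, 0, 0], [0, 0, 0, 0], [0, 0, 0, 0]]

```text
clock: 20.2
eef_pos: [0.6152, 0.0402, 0.2383]
tool_rot: [0.674, 0.739, -0.019, -0.017]
ft_force: [0.6, -0.0, -1.1]
grip_width: 0.0856
```

```bash
python3 -c "
from h import *
to([.6173,.2775,.096],94.97)"
```

```text
t 20.2 pos [0.6152 0.0402 0.2383] yaw 95.27 tilt xy deg [-2.88 -0.27] j [ 4. 30. 23. 86. -0. -1.] ff [ 0.6 -0.  -1.1] w 0.0856 delta [236.1  31.  140.9] turn 0.3
```

apply_moves:
  moves:
    - [[0, 0, -30, 0], [0, 0, -30, 0], [0, 0, -30, 0], [0, 0, -30, 0], [0, 0, -30, 0], [0, 0, 0, 0], [0, 0, 0, 0], [0, 0, 0, 0], [0, 0, 0, 0], [0, 0, 0, 0]]

```text
clock: 21.2
eef_pos: [0.6223, 0.0409, 0.396]
tool_rot: [0.674, 0.739, -0.017, -0.015]
ft_force: [0.3, -0.3, 0.1]
grip_width: 0.0855
```

```bash
python3 -c "
from h import *
to([.6173,.2775,.096],94.97)"
```

```text
t 21.2 pos [0.6223 0.0409 0.396 ] yaw 95.26 tilt xy deg [-2.6  -0.25] j [  4.  34.  52. 111.  -0.  -1.] ff [ 0.3 -0.3  0.1] w 0.0855 delta [236.1  30.4 298.8] turn 0.29
```

apply_moves:
  moves:
    - [[0, 0, 25, 0], [0, 0, 25, 0], [0, 0, 25, 0], [0, 0, 25, 0], [0, 0, 25, 0], [0, 0, 25, 0], [0, 0, 0, 0], [0, 0, 0, 0], [0, 0, 0, 0], [0, 0, 0, 0]]

```text
clock: 22.2
eef_pos: [0.6115, 0.0399, 0.2368]
tool_rot: [0.674, 0.739, -0.02, -0.018]
ft_force: [0.1, -0.1, -0.7]
grip_width: 0.0854
```

```bash
python3 -c "
from h import *
to([.6173,.2775,.096],94.97)"
```

```text
t 22.2 pos [0.6115 0.0399 0.2368] yaw 95.26 tilt xy deg [-3.08 -0.29] j [ 4. 30. 22. 85. -0. -1.] ff [ 0.1 -0.1 -0.7] w 0.0854 delta [236.1  35.1 139.1] turn 0.29
```

apply_moves:
  moves:
    - [[24, 1, 0, 0], [24, 1, 0, 0], [24, 1, 0, 0], [24, 1, 0, 0], [24, 1, 0, 0], [24, 1, 0, 0], [24, 1, 0, 0], [24, 1, 0, 0], [20, 0, 0, 0], [0, 0, 0, 0]]

```text
clock: 23.2
eef_pos: [0.6081, 0.2606, 0.2525]
tool_rot: [0.675, 0.738, -0.008, -0.01]
ft_force: [-0.0, -0.7, 0.1]
grip_width: 0.0854
```

```bash
python3 -c "
from h import *
to([.6174,.2775,.096],94.97)"
```

```text
t 23.2 pos [0.6081 0.2606 0.2525] yaw 95.06 tilt xy deg [-1.46  0.16] j [23. 34. 32. 89.  1. 18.] ff [-0.  -0.7  0.1] w 0.0854 delta [ 15.2  14.7 156.3] turn 0.09
```

apply_moves:
  moves:
    - [[4, 2, 5, 0], [4, 2, 10, 0], [4, 2, 15, 0], [2, 2, 15, 0], [0, 2, 15, 0], [0, 1, 15, 0], [0, 1, 15, 0], [0, 1, 15, 0], [0, 1, 10, 0], [0, 0, 0, 0]]

```text
clock: 24.2
eef_pos: [0.6217, 0.2688, 0.1304]
tool_rot: [0.679, 0.734, -0.007, -0.009]
ft_force: [-0.1, -0.2, 0.0]
grip_width: 0.0856
```

```bash
python3 -c "
from h import *
to([.6174,.2775,.096],94.97)"
```

```text
t 24.2 pos [0.6217 0.2688 0.1304] yaw 94.45 tilt xy deg [-1.34  0.07] j [23. 39. 22. 74.  1. 19.] ff [-0.1 -0.2  0. ] w 0.0856 delta [ 8.9 -2.8 34.5] turn -0.52
```

apply_moves:
  moves:
    - [[5, -1.5, 5, -0.3], [3, -1, 7, 0], [0, 0, 8, 0], [0, 0, 8, 0], [0, 0, 4, 0], [0, 0, 0, 0], [0, 0, 0, 0], [0, 0, 0, 0], [0, 0, 0, 0], [0, 0, 0, 0]]

```text
clock: 25.2
eef_pos: [0.6192, 0.2776, 0.0986]
tool_rot: [0.677, 0.736, -0.005, -0.008]
ft_force: [-0.5, 0.7, -0.3]
grip_width: 0.0853
```

```bash
python3 -c "
from h import *
to([.6174,.2775,.096],94.97)"
```

```text
t 25.2 pos [0.6192 0.2776 0.0986] yaw 94.75 tilt xy deg [-1.09  0.18] j [24. 40. 19. 70.  1. 19.] ff [-0.5  0.7 -0.3] w 0.0853 delta [ 0.  -1.7  2.6] turn -0.22
```

apply_moves:
  moves:
    - [[0, -1.7, 1.5, -0.2], [0, 0, 0, 0], [0, 0, 0, 0], [0, 0, 0, 0], [0, 0, 0, 0], [0, 0, 0, 0], [0, 0, 0, 0], [0, 0, 0, 0], [0, 0, 0, 0], [0, 0, 0, 0]]
  hand: -1

```text
clock: 26.2
eef_pos: [0.6178, 0.2774, 0.0979]
tool_rot: [0.676, 0.737, -0.005, -0.008]
ft_force: [-0.6, 0.2, 1.1]
grip_width: 0.0232
```

```bash
python3 -c "
from h import *
to([.6174,.2775,.096],94.97)"
```

```text
t 26.2 pos [0.6178 0.2774 0.0979] yaw 94.95 tilt xy deg [-1.    0.21] j [24. 40. 18. 70.  1. 19.] ff [-0.6  0.2  1.1] w 0.0232 delta [ 0.1 -0.4  1.9] turn -0.02
```

apply_moves:
  moves:
    - [[0, 0, -8, 0], [0, 0, -12, 0], [0, 0, -14, 0], [0, 0, -14, 0], [0, 0, -14, 0], [0, 0, -14, 0], [0, 0, -14, 0], [0, 0, -12, 0], [0, 0, -8, 0], [0, 0, 0, 0]]

```text
clock: 27.2
eef_pos: [0.6194, 0.277, 0.2179]
tool_rot: [0.676, 0.737, -0.004, -0.008]
ft_force: [0.0, -0.4, -1.5]
grip_width: 0.0228
```

```bash
python3 -c "
from h import *
to([.5481,.0744,.205],94.97)"
```

```text
t 27.2 pos [0.6194 0.277  0.2179] yaw 94.96 tilt xy deg [-0.99  0.25] j [24. 37. 31. 85.  1. 19.] ff [ 0.  -0.4 -1.5] w 0.0228 delta [-195.8  -88.3   13.3] turn -0.01
```

```bash
cat >> h.py <<'E'
Q0=None
from math import cos,sin,radians
def M0():
    # tool at grasp: yaw 94.95, tool z = (-1.0deg,0.21deg) lean
    z=np.array([radians(-1.0),radians(.21),0]);z[2]=-np.sqrt(1-z@z)
    x=np.array([cos(radians(94.95)),sin(radians(94.95)),0]);x-=z*(x@z);x/=np.linalg.norm(x)
    return np.c_[x,np.cross(z,x),z]
def gtip(target=None):
    o=telemetry.get_obs();M=R.from_quat(o['tool_rot']).as_matrix();A=M0()
    t=A.T@(np.array([.6174,.2774,.012])-np.array([.6178,.2774,.0979]))
    tip=M@t+o['eef_pos'];ax=M@A.T@np.array([0,0,1])
    y=np.degrees(np.arctan2(M[1,0],M[0,0]))
    s=f"t {o['clock']:.1f} tip {tip.round(4)} axis tilt deg {np.degrees(ax[:2]).round(2)} tool tilt {np.degrees(M[:2,2]).round(2)} yaw {y:.2f} ff {np.round(o['ft_force'],1)} w {o['grip_width']:.4f}"
    if target is not None: s+=f" delta {(M.T@(np.array(target)-tip)*1000).round(1)}"
    print(s)
H={5:(.5481,.0744),4:(.5525,.0227),3:(.5572,-.0289),2:(.5616,-.0807)}
E
python3 -c "
from h import *
gtip((*H[5],.12))"
```

```text
t 27.2 tip [0.619  0.2771 0.132 ] axis tilt deg [-0.01 -0.04] tool tilt [-0.99  0.25] yaw 94.96 ff [ 0.  -0.4 -1.5] w 0.0228 delta [-195.9  -87.9   12.4]
```

apply_moves:
  moves:
    - [[-18, -8, 0, 0], [-18, -8, 0, 0], [-18, -8, 0, 0], [-18, -8, 0, 0], [-18, -8, 0, 0], [-18, -8, 0, 0], [-18, -8, 0, 0], [-18, -8, 0, 0], [-18, -8, 0, 0], [0, 0, 0, 0]]

```text
clock: 28.2
eef_pos: [0.5562, 0.1037, 0.2134]
tool_rot: [0.675, 0.738, -0.008, -0.01]
ft_force: [-0.7, 0.2, -1.3]
grip_width: 0.0225
```

```bash
python3 -c "
from h import *
gtip((*H[5],.12))"
```

```text
t 28.2 tip [0.5551 0.1035 0.1275] axis tilt deg [0.45 0.07] tool tilt [-1.45  0.14] yaw 95.10 ff [-0.7  0.2 -1.3] w 0.0225 delta [-28.4  -9.4   7.6]
```

apply_moves:
  moves:
    - [[-7, -2.5, 0, 0], [-8, -2.5, 0, 0], [-7, -2, 0, 0], [-4, -1.5, 2, 0], [-1, 0, 3, 0], [0, 0, 3, 0], [0, 0, 3, 0], [0, 0, 0, 0], [0, 0, 0, 0], [0, 0, 0, 0]]

```text
clock: 29.2
eef_pos: [0.5497, 0.0762, 0.2002]
tool_rot: [0.674, 0.739, -0.008, -0.011]
ft_force: [0.2, 0.3, -0.7]
grip_width: 0.022
```

```bash
python3 -c "
from h import *
gtip((*H[5],.054))
a=snap('top','top2');b=snap('scene','scene2')
for d in (a,b): print(proj(d,(*H[5],.054)))
B=cv2.resize(b['color'][225:305,310:410,::-1],(750,600),interpolation=cv2.INTER_CUBIC);cv2.imwrite('pics/g2.png',B)
"
```

```text
t 29.2 tip [0.5485 0.0761 0.1143] axis tilt deg [0.53 0.01] tool tilt [-1.54  0.2 ] yaw 95.26 ff [ 0.2  0.3 -0.7] w 0.0220 delta [-2.1  1.1 60.2]
[279.32999579 232.38382742]
[355.34847106 278.44900253]
```

View pics/g2.png

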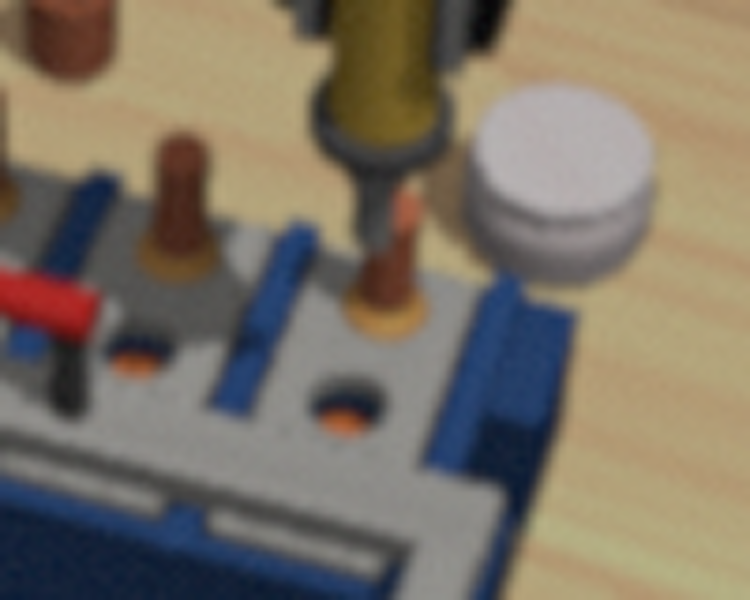

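```bash
python3 -c "
from h import *
b=load('scene2')
c=np.array([.0014,.0008,0])
print('tip',proj(b,np.array([.5485,.0761,.1143])+c),'seen bottom of nose 359.6,258.3')
print('hole',proj(b,np.array([*H[5],.054])+c),'seen 356.4 278.6', ray(b,356.4,278.6,.054)-c)
print(ray(b,359.6,258.0,.1143)-c)
"
```

```text
tip [358.35961687 257.24334452] seen bottom of nose 359.6,258.3
hole [355.47998084 279.16940325] seen 356.4 278.6 [0.54624996 0.0754095  0.054     ]
[0.54919404 0.07858066 0.1143    ]
```

apply_moves:
  moves:
    - [[-1.0, -0.6, 3, 0], [-0.6, -0.3, 6, 0], [0, 0, 7, 0], [0, 0, 7, 0], [0, 0, 7, 0], [0, 0, 7, 0], [0, 0, 6, 0], [0, 0, 4, 0], [0, 0, 0, 0], [0, 0, 0, 0]]

```text
clock: 30.3
eef_pos: [0.5469, 0.0745, 0.1481]
tool_rot: [0.674, 0.739, -0.008, -0.012]
ft_force: [0.3, -0.1, -1.2]
grip_width: 0.0224
```

```bash
sed -i 's/^H=.*/H={5:(.5475,.0745),4:(.5520,.0227),3:(.5566,-.0289),2:(.5610,-.0807)}/' h.py; python3 -c "
from h import *
gtip((*H[5],.054))"
```

```text
t 30.3 tip [0.5456 0.0744 0.0622] axis tilt deg [0.62 0.02] tool tilt [-1.62  0.18] yaw 95.26 ff [ 0.3 -0.1 -1.2] w 0.0224 delta [-0.1  2.1  8.2]
```

apply_moves:
  moves:
    - [[0, 2, 0, 0], [0, 0, 2, 0], [0, 0, 2, 0], [0, 0, 2, 0], [0, 0, 2, 0], [0, 0, 2, 0], [0, 0, 2, 0], [0, 0, 2, 0], [0, 0, 2, 0], [0, 0, 2, 0]]

```text
clock: 31.3
eef_pos: [0.5496, 0.0748, 0.1299]
tool_rot: [0.674, 0.739, -0.007, -0.011]
ft_force: [0.2, 0.6, -1.4]
grip_width: 0.0227
```

```bash
python3 -c "
from h import *
gtip((*H[5],.015))"
```

```text
t 31.3 tip [0.5486 0.0748 0.044 ] axis tilt deg [0.45 0.  ] tool tilt [-1.46  0.2 ] yaw 95.26 ff [ 0.2  0.6 -1.4] w 0.0227 delta [-0.4 -0.4 29.1]
```

apply_moves:
  moves:
    - [[0, -0.7, 1, 0], [0, 0, 2, 0], [0, 0, 2, 0], [0, 0, 2, 0], [0, 0, 2, 0], [0, 0, 2, 0], [0, 0, 2, 0], [0, 0, 2, 0], [0, 0, 2, 0], [0, 0, 1, 0]]

```text
clock: 32.3
eef_pos: [0.5486, 0.0748, 0.111]
tool_rot: [0.674, 0.739, -0.007, -0.01]
ft_force: [-0.8, -0.1, -0.9]
grip_width: 0.0227
```

```bash
python3 -c "
from h import *
gtip((*H[5],.015))"
```

```text
t 32.3 tip [0.5476 0.0748 0.0251] axis tilt deg [0.4 0. ] tool tilt [-1.4  0.2] yaw 95.25 ff [-0.8 -0.1 -0.9] w 0.0227 delta [-0.4  0.1 10.1]
```

apply_moves:
  moves:
    - [[-0.3, 0, 1.5, 0], [0, 0, 1.5, 0], [0, 0, 1.5, 0], [0, 0, 1.5, 0], [0, 0, 1, 0], [0, 0, 1, 0], [0, 0, 1, 0], [0, 0, 0.5, 0], [0, 0, 0.5, 0], [0, 0, 0, 0]]

```text
clock: 33.3
eef_pos: [0.5486, 0.0747, 0.1019]
tool_rot: [0.674, 0.739, -0.006, -0.01]
ft_force: [-1.1, 0.1, 0.4]
grip_width: 0.0226
```

```bash
python3 -c "
from h import *
gtip((*H[5],.015))"
```

```text
t 33.3 tip [0.5477 0.0748 0.016 ] axis tilt deg [ 0.32 -0.03] tool tilt [-1.32  0.24] yaw 95.26 ff [-1.1  0.1  0.4] w 0.0226 delta [-0.3 -0.2  1. ]
```

apply_moves:
  moves:
    - [[0, 0, -3, 0], [0, 0, -6, 0], [0, 0, -10, 0], [0, 0, -10, 0], [0, 0, -10, 0], [0, 0, -10, 0], [0, 0, -8, 0], [0, 0, -4, 0], [0, 0, 0, 0], [0, 0, 0, 0]]

```text
clock: 34.3
eef_pos: [0.5509, 0.0745, 0.1683]
tool_rot: [0.674, 0.739, -0.006, -0.009]
ft_force: [-0.8, 1.1, -1.8]
grip_width: 0.0225
```

apply_moves:
  moves:
    - [[-5, 0, 0, 0], [-7, 0, 0, 0], [-7, 0, 0, 0], [-7, 0, 0, 0], [-7, 0, 0, 0], [-7, 0, 0, 0], [-6, 0, 0, 0], [-3, 0, 0, 0], [0, 0, 0, 0], [0, 0, 0, 0]]

```text
clock: 35.3
eef_pos: [0.5546, 0.0199, 0.1658]
tool_rot: [0.675, 0.738, -0.007, -0.011]
ft_force: [-0.2, 0.2, -0.9]
grip_width: 0.0225
```

```bash
python3 -c "
from h import *
gtip((*H[4],.062))"
```

```text
t 35.3 tip [0.5535 0.0199 0.0799] axis tilt deg [0.46 0.01] tool tilt [-1.46  0.2 ] yaw 95.14 ff [-0.2  0.2 -0.9] w 0.0225 delta [ 2.9 -0.8 18. ]
```

apply_moves:
  moves:
    - [[1.5, -0.4, 0, 0], [1.3, -0.2, 1, 0], [0, 0, 2.5, 0], [0, 0, 2.5, 0], [0, 0, 2.5, 0], [0, 0, 2.5, 0], [0, 0, 2.5, 0], [0, 0, 2, 0], [0, 0, 1, 0], [0, 0, 0, 0]]

```text
clock: 36.3
eef_pos: [0.5528, 0.0242, 0.1474]
tool_rot: [0.674, 0.739, -0.008, -0.011]
ft_force: [-0.1, -0.7, -1.4]
grip_width: 0.0228
```

```bash
python3 -c "
from h import *
gtip((*H[4],.062))"
```

```text
t 36.3 tip [0.5516 0.0243 0.0615] axis tilt deg [ 0.51 -0.01] tool tilt [-1.51  0.21] yaw 95.27 ff [-0.1 -0.7 -1.4] w 0.0228 delta [-1.6  0.2 -0.5]
```

apply_moves:
  moves:
    - [[-1.1, 0, 0, 0], [0, 0, 2, 0], [0, 0, 2, 0], [0, 0, 2, 0], [0, 0, 2, 0], [0, 0, 2, 0], [0, 0, 2, 0], [0, 0, 2, 0], [0, 0, 2, 0], [0, 0, 1, 0]]

```text
clock: 37.3
eef_pos: [0.5527, 0.023, 0.1293]
tool_rot: [0.674, 0.739, -0.007, -0.011]
ft_force: [-0.8, 0.7, -1.2]
grip_width: 0.0228
```

```bash
python3 -c "
from h import *
gtip((*H[4],.016))"
```

```text
t 37.3 tip [0.5516 0.0231 0.0434] axis tilt deg [ 0.47 -0.01] tool tilt [-1.47  0.21] yaw 95.26 ff [-0.8  0.7 -1.2] w 0.0228 delta [-0.6  1.  27.3]
```

apply_moves:
  moves:
    - [[-0.3, 0.3, 1, 0], [0, 0, 2, 0], [0, 0, 2, 0], [0, 0, 2, 0], [0, 0, 2, 0], [0, 0, 2, 0], [0, 0, 2, 0], [0, 0, 2, 0], [0, 0, 2, 0], [0, 0, 1, 0]]

```text
clock: 38.3
eef_pos: [0.5531, 0.0228, 0.1105]
tool_rot: [0.674, 0.739, -0.007, -0.01]
ft_force: [-0.1, 0.8, 0.6]
grip_width: 0.0225
```

```bash
python3 -c "
from h import *
gtip((*H[4],.016))"
```

```text
t 38.3 tip [0.5521 0.0228 0.0246] axis tilt deg [ 0.38 -0.01] tool tilt [-1.38  0.21] yaw 95.25 ff [-0.1  0.8  0.6] w 0.0225 delta [-0.1  0.1  8.6]
```

apply_moves:
  moves:
    - [[0, 0, 1.5, 0], [0, 0, 1.5, 0], [0, 0, 1.5, 0], [0, 0, 1.5, 0], [0, 0, 1, 0], [0, 0, 1, 0], [0, 0, 1, 0], [0, 0, 0.5, 0], [0, 0, 0, 0], [0, 0, 0, 0]]

```text
clock: 39.3
eef_pos: [0.553, 0.0228, 0.1019]
tool_rot: [0.674, 0.739, -0.006, -0.01]
ft_force: [-0.4, -0.7, 0.4]
grip_width: 0.0226
```

```bash
python3 -c "
from h import *
gtip((*H[4],.016))"
```

```text
t 39.3 tip [0.5521 0.0228 0.016 ] axis tilt deg [ 0.31 -0.  ] tool tilt [-1.31  0.21] yaw 95.25 ff [-0.4 -0.7  0.4] w 0.0226 delta [-0.1 -0.1 -0. ]
```

apply_moves:
  moves:
    - [[0, 0, -3, 0], [0, 0, -6, 0], [0, 0, -10, 0], [0, 0, -10, 0], [0, 0, -10, 0], [0, 0, -10, 0], [0, 0, -8, 0], [0, 0, -4, 0], [0, 0, 0, 0], [0, 0, 0, 0]]

```text
clock: 40.3
eef_pos: [0.5553, 0.0227, 0.1688]
tool_rot: [0.674, 0.739, -0.006, -0.009]
ft_force: [-1.3, -0.7, -1.1]
grip_width: 0.0224
```

apply_moves:
  moves:
    - [[-5, 0, 0, 0], [-7, 0, 0, 0], [-7, 0, 0, 0], [-7, 0, 0, 0], [-7, 0, 0, 0], [-7, 0, 0, 0], [-5, 0, 0, 0], [-2, 0, 0, 0], [0, 0, 0, 0], [0, 0, 0, 0]]

```text
clock: 41.3
eef_pos: [0.5587, -0.0296, 0.1663]
tool_rot: [0.675, 0.738, -0.007, -0.01]
ft_force: [0.7, -0.2, -1.9]
grip_width: 0.0227
```

apply_moves:
  moves:
    - [[0, 0, 0, 0], [0, 0, 1, 0], [0, 0, 2.5, 0], [0, 0, 2.5, 0], [0, 0, 2.5, 0], [0, 0, 2.5, 0], [0, 0, 2.5, 0], [0, 0, 1, 0], [0, 0, 0, 0], [0, 0, 0, 0]]

```text
clock: 42.3
eef_pos: [0.5579, -0.0282, 0.1501]
tool_rot: [0.674, 0.739, -0.007, -0.011]
ft_force: [-1.0, 0.6, -1.6]
grip_width: 0.0226
```

```bash
python3 -c "
from h import *
gtip((*H[3],.062))"
```

```text
t 42.3 tip [ 0.5568 -0.0282  0.0642] axis tilt deg [ 0.49 -0.02] tool tilt [-1.49  0.23] yaw 95.26 ff [-1.   0.6 -1.6] w 0.0226 delta [-0.7 -0.2  2.2]
```

apply_moves:
  moves:
    - [[-0.6, -0.2, 1, 0], [0, 0, 2, 0], [0, 0, 2, 0], [0, 0, 2, 0], [0, 0, 2, 0], [0, 0, 2, 0], [0, 0, 2, 0], [0, 0, 2, 0], [0, 0, 2, 0], [0, 0, 2, 0]]

```text
clock: 43.3
eef_pos: [0.5576, -0.029, 0.1299]
tool_rot: [0.674, 0.739, -0.007, -0.011]
ft_force: [-0.7, 0.0, -2.2]
grip_width: 0.0221
```

```bash
python3 -c "
from h import *
gtip((*H[3],.016))"
```

```text
t 43.3 tip [ 0.5566 -0.0289  0.044 ] axis tilt deg [ 0.43 -0.02] tool tilt [-1.43  0.22] yaw 95.26 ff [-0.7  0.  -2.2] w 0.0221 delta [-0.1  0.7 28. ]
```

apply_moves:
  moves:
    - [[0, 0, 1, 0], [0, 0, 2, 0], [0, 0, 2, 0], [0, 0, 2, 0], [0, 0, 2, 0], [0, 0, 2, 0], [0, 0, 2, 0], [0, 0, 2, 0], [0, 0, 2, 0], [0, 0, 1, 0]]

```text
clock: 44.3
eef_pos: [0.5575, -0.0289, 0.111]
tool_rot: [0.674, 0.739, -0.007, -0.01]
ft_force: [0.2, 0.1, -1.2]
grip_width: 0.0225
```

```bash
python3 -c "
from h import *
gtip((*H[3],.016))"
```

```text
t 44.3 tip [ 0.5565 -0.0289  0.0251] axis tilt deg [ 0.36 -0.01] tool tilt [-1.36  0.22] yaw 95.26 ff [ 0.2  0.1 -1.2] w 0.0225 delta [-0.1  0.3  9.1]
```

Good; finish lane 3, then lift and go to lane 2.

apply_moves:
  moves:
    - [[0, 0, 1.5, 0], [0, 0, 1.5, 0], [0, 0, 1.5, 0], [0, 0, 1.5, 0], [0, 0, 1, 0], [0, 0, 1, 0], [0, 0, 1, 0], [0, 0, 0.5, 0], [0, 0, 0.5, 0], [0, 0, 0, 0]]

```text
clock: 45.3
eef_pos: [0.5574, -0.0289, 0.1019]
tool_rot: [0.674, 0.739, -0.006, -0.01]
ft_force: [-1.3, -1.4, -0.1]
grip_width: 0.0228
```

```bash
python3 -c "
from h import *
gtip((*H[3],.016))"
```

```text
t 45.3 tip [ 0.5566 -0.0289  0.016 ] axis tilt deg [ 0.29 -0.01] tool tilt [-1.29  0.21] yaw 95.26 ff [-1.3 -1.4 -0.1] w 0.0228 delta [-0.  0. -0.]
```

apply_moves:
  moves:
    - [[0, 0, -3, 0], [0, 0, -6, 0], [0, 0, -10, 0], [0, 0, -10, 0], [0, 0, -10, 0], [0, 0, -10, 0], [0, 0, -8, 0], [0, 0, -4, 0], [0, 0, 0, 0], [0, 0, 0, 0]]

```text
clock: 46.3
eef_pos: [0.5597, -0.0291, 0.1682]
tool_rot: [0.674, 0.739, -0.006, -0.009]
ft_force: [-0.7, 0.3, -1.7]
grip_width: 0.0226
```

apply_moves:
  moves:
    - [[-5, 0, 0, 0], [-7, 0, 0, 0], [-7, 0, 0, 0], [-7, 0, 0, 0], [-7, 0, 0, 0], [-7, 0, 0, 0], [-5, 0, 0, 0], [-2, 0, 0, 0], [0, 0, 0, 0], [0, 0, 0, 0]]

```text
clock: 47.3
eef_pos: [0.563, -0.0813, 0.1656]
tool_rot: [0.675, 0.738, -0.007, -0.011]
ft_force: [0.2, -0.4, -1.5]
grip_width: 0.0227
```

apply_moves:
  moves:
    - [[0, 0, 0, 0], [0, 0, 1, 0], [0, 0, 2.5, 0], [0, 0, 2.5, 0], [0, 0, 2.5, 0], [0, 0, 2.5, 0], [0, 0, 2.5, 0], [0, 0, 1, 0], [0, 0, 0, 0], [0, 0, 0, 0]]

```text
clock: 48.3
eef_pos: [0.5623, -0.0799, 0.1495]
tool_rot: [0.674, 0.739, -0.007, -0.011]
ft_force: [-0.8, -0.1, -2.6]
grip_width: 0.0225
```

```bash
python3 -c "
from h import *
gtip((*H[2],.062))"
```

```text
t 48.3 tip [ 0.5612 -0.0799  0.0636] axis tilt deg [ 0.48 -0.04] tool tilt [-1.48  0.25] yaw 95.26 ff [-0.8 -0.1 -2.6] w 0.0225 delta [-0.8 -0.3  1.6]
```

apply_moves:
  moves:
    - [[-0.7, -0.3, 1, 0], [0, 0, 2, 0], [0, 0, 2, 0], [0, 0, 2, 0], [0, 0, 2, 0], [0, 0, 2, 0], [0, 0, 2, 0], [0, 0, 2, 0], [0, 0, 2, 0], [0, 0, 2, 0]]

```text
clock: 49.3
eef_pos: [0.5619, -0.0807, 0.1293]
tool_rot: [0.674, 0.739, -0.007, -0.011]
ft_force: [0.1, 0.2, -1.4]
grip_width: 0.0226
```

```bash
python3 -c "
from h import *
gtip((*H[2],.033))"
```

```text
t 49.3 tip [ 0.5609 -0.0807  0.0434] axis tilt deg [ 0.43 -0.03] tool tilt [-1.43  0.23] yaw 95.26 ff [ 0.1  0.2 -1.4] w 0.0226 delta [-0.1  0.4 10.4]
```

apply_moves:
  moves:
    - [[0, 0, 1, 0], [0, 0, 1, 0], [0, 0, 1, 0], [0, 0, 1, 0], [0, 0, 1, 0], [0, 0, 1, 0], [0, 0, 1, 0], [0, 0, 1, 0], [0, 0, 0.5, 0], [0, 0, 0, 0]]

```text
clock: 50.3
eef_pos: [0.5618, -0.0807, 0.1206]
tool_rot: [0.674, 0.739, -0.007, -0.01]
ft_force: [-0.4, -0.0, -0.7]
grip_width: 0.0226
```

```bash
python3 -c "
from h import *
gtip((*H[2],.033))"
```

```text
t 50.3 tip [ 0.5608 -0.0807  0.0347] axis tilt deg [ 0.39 -0.03] tool tilt [-1.39  0.23] yaw 95.26 ff [-0.4 -0.  -0.7] w 0.0226 delta [-0.1  0.2  1.7]
```

apply_moves:
  moves:
    - [[0, 0, 0.8, 0], [0, 0, 0.8, 0], [0, 0, 0.8, 0], [0, 0, 0.8, 0], [0, 0, 0.8, 0], [0, 0, 0.8, 0], [0, 0, 0, 0], [0, 0, 0, 0], [0, 0, 0, 0], [0, 0, 0, 0]]

```text
clock: 51.3
eef_pos: [0.5619, -0.0814, 0.1177]
tool_rot: [0.674, 0.739, -0.007, -0.009]
ft_force: [-0.6, -1.5, 2.1]
grip_width: 0.0225
```

```bash
python3 -c "
from h import *
gtip((*H[2],.033))"
```

```text
t 51.3 tip [ 0.5611 -0.0815  0.0318] axis tilt deg [0.28 0.07] tool tilt [-1.28  0.14] yaw 95.23 ff [-0.6 -1.5  2.1] w 0.0225 delta [ 0.8 -0.1 -1.1]
```

apply_moves:
  moves:
    - [[0, 0, -3, 0], [0, 0, -6, 0], [0, 0, -10, 0], [0, 0, -14, 0], [0, 0, -14, 0], [0, 0, -14, 0], [0, 0, -14, 0], [0, 0, -10, 0], [0, 0, -5, 0], [0, 0, 0, 0]]

```text
clock: 52.3
eef_pos: [0.5648, -0.0808, 0.2131]
tool_rot: [0.674, 0.739, -0.006, -0.01]
ft_force: [-0.2, -0.0, -1.9]
grip_width: 0.0226
```

```bash
python3 -c "
from h import *
gtip((.6174,.2775,.07))"
```

```text
t 52.3 tip [ 0.564  -0.0807  0.1272] axis tilt deg [ 0.26 -0.04] tool tilt [-1.26  0.25] yaw 95.28 ff [-0.2 -0.  -1.9] w 0.0226 delta [351.4  87.3  57.5]
```

apply_moves:
  moves:
    - [[18, 4.5, 0, 0], [18, 4.5, 0, 0], [18, 4.5, 0, 0], [18, 4.5, 0, 0], [18, 4.5, 0, 0], [18, 4.5, 0, 0], [18, 4.5, 0, 0], [18, 4.5, 0, 0], [18, 4.5, 0, 0], [18, 4.5, 0, 0]]

```text
clock: 53.3
eef_pos: [0.5904, 0.1062, 0.2051]
tool_rot: [0.676, 0.737, -0.011, -0.014]
ft_force: [1.2, 0.4, -2.0]
grip_width: 0.0222
```

```bash
python3 -c "
from h import *
gtip((.6174,.2775,.07))"
```

```text
t 53.3 tip [0.5885 0.1062 0.1192] axis tilt deg [1.05 0.04] tool tilt [-2.05  0.17] yaw 94.93 ff [ 1.2  0.4 -2. ] w 0.0222 delta [167.9  45.3  48.7]
```

apply_moves:
  moves:
    - [[18, 4.5, -1, 0], [18, 4.5, -1, 0], [18, 4.5, -1, 0], [18, 4.5, -1, 0], [18, 4.5, -1, 0], [18, 4.5, 0, 0], [18, 4.5, 0, 0], [15, 4, 0, 0], [7, 2, 0, 0], [0, 0, 0, 0]]

```text
clock: 54.3
eef_pos: [0.6153, 0.2717, 0.2062]
tool_rot: [0.674, 0.738, -0.013, -0.016]
ft_force: [-0.0, -1.0, -2.1]
grip_width: 0.0223
```

```bash
python3 -c "
from h import *
gtip((.6174,.2775,.07))"
```

```text
t 54.3 tip [0.6129 0.2715 0.1203] axis tilt deg [1.31 0.09] tool tilt [-2.31  0.12] yaw 95.14 ff [-0.  -1.  -2.1] w 0.0223 delta [ 5.3  7.  50.1]
```

apply_moves:
  moves:
    - [[2.5, 3, 0, 0], [1.5, 2.5, 3, 0], [0, 0, 6, 0], [0, 0, 8, 0], [0, 0, 8, 0], [0, 0, 8, 0], [0, 0, 8, 0], [0, 0, 5, 0], [0, 0, 2, 0], [0, 0, 0, 0]]

```text
clock: 55.3
eef_pos: [0.618, 0.2726, 0.1523]
tool_rot: [0.676, 0.737, -0.015, -0.016]
ft_force: [-0.1, -0.1, -1.4]
grip_width: 0.0225
```

```bash
python3 -c "
from h import *
gtip((.6174,.2775,.012))"
```

```text
t 55.3 tip [0.6153 0.2723 0.0664] axis tilt deg [1.51 0.24] tool tilt [-2.51 -0.03] yaw 94.90 ff [-0.1 -0.1 -1.4] w 0.0225 delta [ 4.9  4.9 54.2]
```

```bash
python3 -c "
from h import *
T=load('top1')
print([ray(T,160+u/6.857-.43,170+v/6.857-.43,.05)[:2].round(4)+[.0024,.0026] for u,v in((122,152),(320,155),(313,342),(110,335),(216,246),(213,248))])"
```

```text
[array([0.6495, 0.3082]), array([0.6475, 0.2427]), array([0.5838, 0.244 ]), array([0.5872, 0.3107]), array([0.6169, 0.2765]), array([0.6162, 0.2775])]
```

apply_moves:
  moves:
    - [[2.5, 2, 0, 0], [1.5, 1.5, 0, 0], [0, 0, 2, 0], [0, 0, 3, 0], [0, 0, 3, 0], [0, 0, 2, 0], [0, 0, 1, 0], [0, 0, 0, 0], [0, 0, 0, 0], [0, 0, 0, 0]]

```text
clock: 56.3
eef_pos: [0.6216, 0.2779, 0.1416]
tool_rot: [0.676, 0.737, -0.014, -0.015]
ft_force: [0.8, 1.5, -1.4]
grip_width: 0.0225
```

```bash
python3 -c "
from h import *
gtip((.6174,.2775,.012))"
```

```text
t 56.3 tip [0.6192 0.2776 0.0557] axis tilt deg [1.37 0.18] tool tilt [-2.37  0.03] yaw 94.92 ff [ 0.8  1.5 -1.4] w 0.0225 delta [-0.2  0.  43.7]
```

apply_moves:
  moves:
    - [[0, 0, 3, 0], [0, 0, 4, 0], [0, 0, 5, 0], [0, 0, 5, 0], [0, 0, 5, 0], [0, 0, 5, 0], [0, 0, 5, 0], [0, 0, 4, 0], [0, 0, 2, 0], [0, 0, 0, 0]]

```text
clock: 57.3
eef_pos: [0.6194, 0.2777, 0.0993]
tool_rot: [0.676, 0.737, -0.014, -0.016]
ft_force: [-0.7, -0.2, -2.2]
grip_width: 0.0227
```

```bash
python3 -c "
from h import *
gtip((.6174,.2775,.012))"
```

```text
t 57.3 tip [0.6169 0.2774 0.0134] axis tilt deg [1.44 0.21] tool tilt [-2.44 -0.  ] yaw 94.91 ff [-0.7 -0.2 -2.2] w 0.0227 delta [0.1 0.6 1.4]
```

apply_moves:
  moves:
    - [[0, 0, 0, 0], [0, 0, 0, 0], [0, 0, 0, 0], [0, 0, 0, 0], [0, 0, 0, 0], [0, 0, 0, 0], [0, 0, 0, 0], [0, 0, 0, 0], [0, 0, 0, 0], [0, 0, 0, 0]]
  hand: 1

```text
clock: 58.3
eef_pos: [0.6212, 0.2784, 0.1024]
tool_rot: [0.676, 0.737, -0.012, -0.015]
ft_force: [-1.0, 1.1, -0.3]
grip_width: 0.0854
```

apply_moves:
  moves:
    - [[0, 0, -6, 0], [0, 0, -12, 0], [0, 0, -16, 0], [0, 0, -16, 0], [0, 0, -16, 0], [0, 0, -16, 0], [0, 0, -16, 0], [0, 0, -10, 0], [0, 0, 0, 0], [0, 0, 0, 0]]

```text
clock: 59.3
eef_pos: [0.6262, 0.2785, 0.2224]
tool_rot: [0.676, 0.737, -0.009, -0.013]
ft_force: [-1.0, 0.7, 0.3]
grip_width: 0.0853
```

apply_moves:
  moves:
    - [[-28, -5, 0, 0], [-28, -5, 0, 0], [-28, -5, 0, 0], [-28, -5, 0, 0], [-28, -5, 0, 0], [-28, -5, 0, 0], [-28, -5, 0, 0], [-28, -5, 0, 0], [-28, -5, 0, 0], [-20, -5, 0, 0]]
  hand: 0

```text
clock: 60.3
eef_pos: [0.5938, -0.0035, 0.2107]
tool_rot: [0.673, 0.739, -0.016, -0.019]
ft_force: [0.9, 0.7, 0.6]
grip_width: 0.0427
```

apply_moves:
  moves:
    - [[0, 0, 0, 8], [0, 0, 0, 8], [0, 0, 0, 8], [0, 0, 0, 8], [0, 0, 0, 8], [0, 0, 0, 8], [0, 0, 0, 8], [0, 0, 0, 8], [0, 0, 0, 8], [0, 0, 0, 8]]

```text
clock: 61.3
eef_pos: [0.5863, -0.0086, 0.1995]
tool_rot: [0.994, 0.101, -0.035, -0.005]
ft_force: [1.1, -0.1, -0.3]
grip_width: 0.0427
```

```bash
python3 -c "
from h import *
to([.5885,-.0261,.102],4.97)
a=snap('top','top3');b=snap('scene','scene3')
im=np.hstack([cv2.resize(a['color'][160:280,160:400],(400,200)),cv2.resize(b['color'][180:380,100:500],(400,200))])[:,:,::-1]
cv2.imwrite('pics/v3.png',im)
hsv=cv2.cvtColor(a['color'][:,:,::-1].copy(),cv2.COLOR_BGR2HSV);m=cv2.inRange(hsv,(24,150,70),(34,255,255));k,l,s,ce=cv2.connectedComponentsWithStats(m)
print([(s[i].tolist(),ray(a,*ce[i],.115)) for i in range(1,k) if s[i,4]>50])
"
```

```text
t 61.3 pos [ 0.5863 -0.0086  0.1995] yaw 11.68 tilt xy deg [-4.07  0.12] j [-1. 28. 14. 80.  0. 77.] ff [ 1.1 -0.1 -0.3] w 0.0427 delta [ 5.3 19.1 97. ] turn 6.71
[([220, 106, 37, 27, 66], array([0.79385981, 0.16209003, 0.115     ])), ([179, 193, 12, 10, 93], array([0.61514474, 0.27534687, 0.115     ]))]
```

View pics/v3.png

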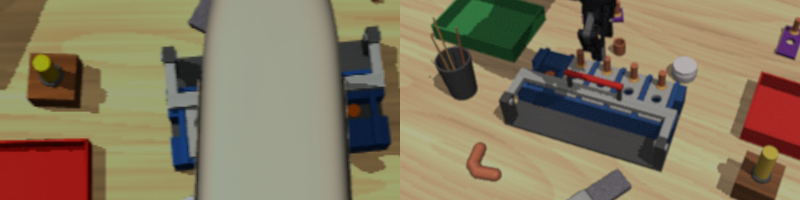

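apply_moves:
  moves:
    - [[0, 4, 3, 2.5], [0, 5, 6, 2.5], [0, 5, 10, 1], [0, 4, 12, 0], [0.5, 0, 12, 0], [0.5, 0, 12, 0], [0.5, 0, 12, 0], [0.5, 0, 8, 0], [0, 0, 3, 0], [0, 0, 0, 0]]

```text
clock: 62.4
eef_pos: [0.5823, -0.026, 0.1112]
tool_rot: [0.997, 0.059, -0.039, -0.004]
ft_force: [0.2, -0.2, -0.6]
grip_width: 0.043
```

```bash
python3 -c "
from h import *
to([.5885,-.0261,.099],4.97)"
```

```text
t 62.4 pos [ 0.5823 -0.026   0.1112] yaw 6.83 tilt xy deg [-4.5   0.16] j [-3. 31.  6. 69. -0. 81.] ff [ 0.2 -0.2 -0.6] w 0.043 delta [ 7.1  0.9 11.7] turn 1.86
```

apply_moves:
  moves:
    - [[3, 0, 0, 1], [3, 0, 2, 0.7], [0.5, 0, 3, 0], [0, 0, 3, 0], [0, 0, 2, 0], [0, 0, 1, 0], [0, 0, 0, 0], [0, 0, 0, 0], [0, 0, 0, 0], [0, 0, 0, 0]]

```text
clock: 63.4
eef_pos: [0.5902, -0.0251, 0.1009]
tool_rot: [0.998, 0.043, -0.037, -0.003]
ft_force: [0.0, 0.8, 0.5]
grip_width: 0.0428
```

```bash
python3 -c "
from h import *
to([.5885,-.0261,.099],4.97)"
```

```text
t 63.4 pos [ 0.5902 -0.0251  0.1009] yaw 5.0 tilt xy deg [-4.24  0.15] j [-2. 33.  6. 68. -0. 83.] ff [0.  0.8 0.5] w 0.0428 delta [-1.6  0.9  2.1] turn 0.03
```

apply_moves:
  moves:
    - [[0, 0, 0, 0], [0, 0, 0, 0], [0, 0, 0, 0], [0, 0, 0, 0], [0, 0, 0, 0], [0, 0, 0, 0], [0, 0, 0, 0], [0, 0, 0, 0], [0, 0, 0, 0], [0, 0, 0, 0]]
  hand: -1

```text
clock: 64.4
eef_pos: [0.587, -0.0254, 0.1014]
tool_rot: [0.998, 0.043, -0.04, -0.003]
ft_force: [-1.2, -0.4, 0.6]
grip_width: 0.0096
```

```bash
python3 -c "
from h import *
to([.5885,-.0261,.099],4.97)"
```

```text
t 64.4 pos [ 0.587  -0.0254  0.1014] yaw 4.98 tilt xy deg [-4.6   0.11] j [-2. 33.  6. 68. -0. 83.] ff [-1.2 -0.4  0.6] w 0.0096 delta [1.6 0.8 2.3] turn 0.01
```

apply_moves:
  moves:
    - [[1.9, 0, -3.2, 0], [1.9, 0, -3.2, 0], [2.2, 0, -3, 0], [2.2, 0, -3, 0], [2.5, 0, -2.8, 0], [2.5, 0, -2.8, 0], [2.8, 0, -2.5, 0], [2.8, 0, -2.5, 0], [3, 0, -2.3, 0], [3, 0, -2.3, 0]]

```text
clock: 65.4
eef_pos: [0.5973, -0.0245, 0.115]
tool_rot: [0.997, 0.043, -0.064, -0.003]
ft_force: [-6.6, -1.7, -5.7]
grip_width: 0.01
```

```bash
python3 -c "
from h import *
to([.5885,-.0261,.099],4.97)
p=telemetry.get_obs()['eef_pos']-np.array([.587,-.0254,.1014]); print(p*1000, np.radians(147.6)-np.arctan2(40+p[2]*1000,-63+p[0]*1000))"
```

```text
t 65.4 pos [ 0.5973 -0.0245  0.115 ] yaw 4.93 tilt xy deg [-7.38 -0.01] j [-2. 35. 12. 75. -0. 83.] ff [-6.6 -1.7 -5.7] w 0.01 delta [-6.8  1.  17. ] turn -0.04
[10.2751975   0.87645214 13.5972524 ] 0.22811703000051597
```

apply_moves:
  moves:
    - [[0, 0, 0, 0], [0, 0, 0, 0], [0, 0, 0, 0], [3, 0, 0, 0], [5, 0, -2.5, 0], [6, 0, -3, 0], [6, 0, -3, 0], [6, 0, -3, 0], [6, 0, -3, 0], [6, 0, -3, 0]]
  hand: -0.4

```text
clock: 66.4
eef_pos: [0.6247, -0.0222, 0.1366]
tool_rot: [0.996, 0.042, -0.077, -0.002]
ft_force: [-7.0, -0.6, -0.6]
grip_width: 0.026
```

```bash
python3 -c "
from h import *
to([.5885,-.0261,.099],4.97)
a=snap('top','top4');b=snap('scene','scene4')
im=cv2.resize(b['color'][200:360,180:400,::-1],(660,480));cv2.imwrite('pics/v4.png',im)
"
```

```text
t 66.4 pos [ 0.6247 -0.0222  0.1366] yaw 4.9 tilt xy deg [-8.81 -0.15] j [-2. 39. 22. 82. -0. 83.] ff [-7.  -0.6 -0.6] w 0.026 delta [-30.3   1.2  42.7] turn -0.07
```

View pics/v4.png

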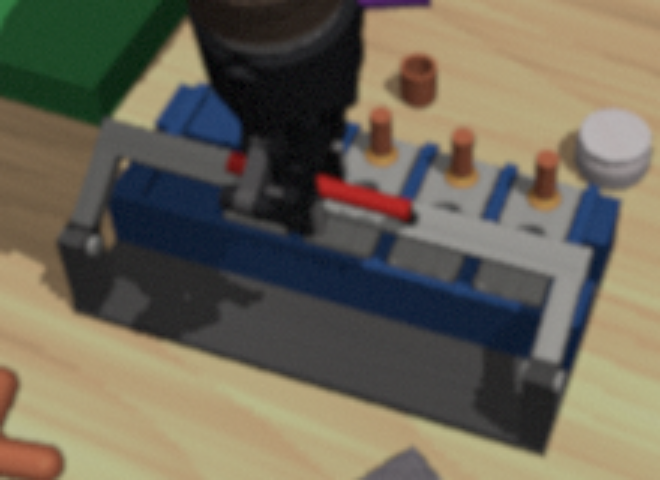

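apply_moves:
  moves:
    - [[4, 0, -0.5, 0], [4, 0, -0.5, 0], [4, 0, -0.5, 0], [4, 0, -0.5, 0], [4, 0, -0.5, 0], [4, 0, -0.5, 0], [4, 0, -0.5, 0], [0, 0, 0, 0], [0, 0, 0, 0], [0, 0, 0, 0]]

```text
clock: 67.5
eef_pos: [0.639, -0.0209, 0.1439]
tool_rot: [0.995, 0.042, -0.091, -0.001]
ft_force: [-2.4, -1.0, -1.7]
grip_width: 0.026
```

```bash
python3 -c "
from h import *
to([.5885,-.0261,.099],4.97)
a=snap('top','top4b');b=snap('scene','scene4b')
for d in(a,b):
  hsv=cv2.cvtColor(d['color'][:,:,::-1].copy(),cv2.COLOR_BGR2HSV);m=cv2.inRange(hsv,(0,180,60),(5,255,255));k,l,s,ce=cv2.connectedComponentsWithStats(m)
  print([(s[i].tolist(),ray(d,*ce[i],.131).round(3).tolist()) for i in range(1,k) if 20<s[i,4]<500])
"
```

```text
t 67.5 pos [ 0.639  -0.0209  0.1439] yaw 4.87 tilt xy deg [-10.41  -0.29] j [-2. 42. 28. 87. -1. 84.] ff [-2.4 -1.  -1.7] w 0.026 delta [-41.8   1.4  53.3] turn -0.1
[]
[([281, 262, 34, 14, 184], [0.627, 0.001, 0.131]), ([618, 467, 22, 13, 235], [0.742, 0.488, 0.131])]
```

apply_moves:
  moves:
    - [[0, 0, -5, 0], [-1, 0, -12, 0], [-2, 0, -15, 0], [-2, 0, -15, 0], [-2, 0, -15, 0], [-2, 0, -15, 0], [0, 0, -15, 0], [0, 0, -10, 0], [0, 0, 0, 0], [0, 0, 0, 0]]

```text
clock: 68.6
eef_pos: [0.6566, -0.0205, 0.2627]
tool_rot: [0.996, 0.042, -0.077, -0.001]
ft_force: [0.1, -0.7, -0.2]
grip_width: 0.0258
```

```bash
python3 -c "
from h import *
to([.5885,-.0261,.099],4.97)"
```

```text
t 68.6 pos [ 0.6566 -0.0205  0.2627] yaw 4.88 tilt xy deg [-8.76 -0.26] j [ -2.  41.  45. 103.  -0.  84.] ff [ 0.1 -0.7 -0.2] w 0.0258 delta [-42.6   1.3 172.2] turn -0.09
```

apply_moves:
  moves:
    - [[20, 0, 3, 0], [20, 0, 3, 0], [20, 0, 3, 0], [20, 0, 3, 0], [20, 0, 3, 0], [20, 0, 3, 0], [20, 0, 3, 0], [20, 0, 3, 0], [0, 0, 0, 0], [0, 0, 0, 0]]

```text
clock: 69.6
eef_pos: [0.7687, -0.0058, 0.1904]
tool_rot: [0.998, 0.042, -0.053, 0.0]
ft_force: [0.5, -0.7, 0.2]
grip_width: 0.0256
```

```bash
python3 -c "
from h import *
to([.5885,-.0261,.099],4.97)"
```

```text
t 69.6 pos [ 0.7687 -0.0058  0.1904] yaw 4.86 tilt xy deg [-6.08 -0.27] j [ -0.  61.  73. 109.  -0.  85.] ff [ 0.5 -0.7  0.2] w 0.0256 delta [-170.6    5.4  110.1] turn -0.11
```

apply_moves:
  moves:
    - [[15, 0, -12, 0], [15, 0, -12, 0], [15, 0, -12, 0], [15, 0, -12, 0], [15, 0, -12, 0], [15, 0, -8, 0], [15, 0, -8, 0], [15, 0, -8, 0], [0, 0, 0, 0], [0, 0, 0, 0]]

```text
clock: 70.6
eef_pos: [0.7966, 0.0052, 0.233]
tool_rot: [0.999, 0.042, 0.009, 0.003]
ft_force: [0.7, 0.6, -0.8]
grip_width: 0.0255
```

```bash
python3 -c "
from h import *
to([.5885,-.0261,.099],4.97)"
```

```text
t 70.6 pos [0.7966 0.0052 0.233 ] yaw 4.85 tilt xy deg [ 1.02 -0.26] j [  0.  57.  73. 105.  -0.  86.] ff [ 0.7  0.6 -0.8] w 0.0255 delta [-212.3   12.8  130.4] turn -0.12
```

apply_moves:
  moves:
    - [[-25, 0, 0, 0], [-25, 0, 0, 0], [-25, 0, 0, 0], [-25, 0, 0, 0], [-25, 0, 0, 0], [-25, 0, 0, 0], [-20, 0, 0, 0], [0, 0, 0, 0], [0, 0, 0, 0], [0, 0, 0, 0]]

```text
clock: 71.6
eef_pos: [0.6257, -0.0098, 0.2174]
tool_rot: [0.999, 0.042, 0.003, 0.002]
ft_force: [-0.6, 0.6, -0.9]
grip_width: 0.0258
```

```bash
python3 -c "
from h import *
to([.5166,.0718,.09],94.97)"
```

```text
t 71.6 pos [ 0.6257 -0.0098  0.2174] yaw 4.81 tilt xy deg [ 0.31 -0.27] j [-1. 29. 18. 79. -0. 84.] ff [-0.6  0.6 -0.9] w 0.0258 delta [-102.5  -91.1  126.4] turn -90.16
```

apply_moves:
  moves:
    - [[0, 0, 0, -8.5], [0, 0, 0, -8.5], [0, 0, 0, -8.5], [0, 0, 0, -8.5], [0, 0, 0, -8.5], [0, 0, 0, -8.5], [0, 0, 0, -8.5], [0, 0, 0, -8.5], [0, 0, 0, -8.5], [0, 0, 0, -7]]
  hand: 0

```text
clock: 72.6
eef_pos: [0.6381, -0.0088, 0.2129]
tool_rot: [0.709, 0.706, 0.002, 0.005]
ft_force: [-0.6, 0.1, 0.7]
grip_width: 0.0429
```

```bash
python3 -c "
from h import *
to([.5211,.02,.12],94.97)"
```

```text
t 72.6 pos [ 0.6381 -0.0088  0.2129] yaw 89.76 tilt xy deg [ 0.53 -0.26] j [-1. 30. 19. 79. -0. -0.] ff [-0.6  0.1  0.7] w 0.0429 delta [  28.7 -118.    91.7] turn -5.21
```

apply_moves:
  moves:
    - [[4, -12, 0, -1], [4, -12, 0, -1], [4, -12, 0, -1], [4, -12, 0, -1], [3, -12, 3, -0.5], [3, -12, 5, 0], [2, -12, 8, 0], [1, -12, 8, 0], [0, -8, 8, 0], [0, 0, 0, 0]]

```text
clock: 73.6
eef_pos: [0.5433, 0.0127, 0.1748]
tool_rot: [0.678, 0.735, 0.003, 0.007]
ft_force: [-0.2, 0.1, 0.3]
grip_width: 0.0426
```

```bash
python3 -c "
from h import *
to([.5211,.02,.12],94.97)
a=snap('top','top5');b=snap('scene','scene5')
im=cv2.resize(b['color'][200:360,180:400,::-1],(660,480));cv2.imwrite('pics/v5.png',im)"
```

```text
t 73.6 pos [0.5433 0.0127 0.1748] yaw 94.69 tilt xy deg [ 0.82 -0.24] j [ 1. 20. -2. 67. -0. -3.] ff [-0.2  0.1  0.3] w 0.0426 delta [  9.4 -22.2  54.5] turn -0.28
```

View pics/v5.png

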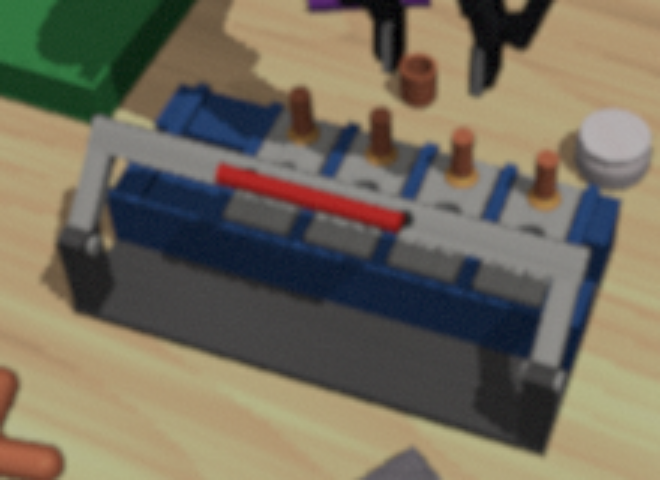

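```bash
python3 -c "
from h import *
from scipy.optimize import brentq
b=load('scene5')
hsv=cv2.cvtColor(b['color'][:,:,::-1].copy(),cv2.COLOR_BGR2HSV);m=cv2.inRange(hsv[200:360,180:400],(0,180,60),(5,255,255))
k,l,s,ce=cv2.connectedComponentsWithStats(m);i=1+np.argmax(s[1:,4]);u,v=ce[i]+[180,200];print(s[i])
c=np.array([.0014,.0008,0])
def f(th):
    ph=np.radians(147.6)-th; z=.06+.0746*np.sin(ph); xj=.095+.0746*np.cos(ph)
    p=ray(b,u,v,z)-c; return (p[0]-.5566)*.9962+(p[1]+.0289)*.0867-xj
for t in np.arange(0,1.01,.1): print(round(t,1),round(f(t)*1000,1))
"
```

```text
[ 73  56  62  20 311]
0.0 16.5
0.1 16.8
0.2 16.1
0.3 14.6
0.4 12.1
0.5 8.7
0.6 4.4
0.7 -0.6
0.8 -6.4
0.9 -12.9
1.0 -20.0
```

apply_moves:
  moves:
    - [[2, -5, 0, 0], [2, -6, 0, 0], [2, -6, 2, 0], [1.5, -4, 5, 0], [0, 0, 8, 0], [0, 0, 10, 0], [0, 0, 10, 0], [0, 0, 8, 0], [0, 0, 4, 0], [0, 0, 0, 0]]

```text
clock: 74.7
eef_pos: [0.5249, 0.0189, 0.1248]
tool_rot: [0.678, 0.735, 0.005, 0.008]
ft_force: [1.1, -0.3, 0.8]
grip_width: 0.0426
```

```bash
python3 -c "
from h import *
to([.5211,.02,.079],94.97)"
```

```text
t 74.7 pos [0.5249 0.0189 0.1248] yaw 94.69 tilt xy deg [ 1.11 -0.23] j [ 2. 21. -9. 59. -0. -2.] ff [ 1.1 -0.3  0.8] w 0.0426 delta [ 1.6 -4.6 45.7] turn -0.28
```

apply_moves:
  moves:
    - [[1, -2, 2, 0], [0.3, -2, 5, 0], [0, -0.5, 7, 0], [0, 0, 7, 0], [0, 0, 7, 0], [0, 0, 7, 0], [0, 0, 5, 0], [0, 0, 2.5, 0], [0, 0, 0, 0], [0, 0, 0, 0]]

```text
clock: 75.7
eef_pos: [0.5214, 0.0197, 0.0786]
tool_rot: [0.678, 0.735, 0.005, 0.009]
ft_force: [-0.3, 0.5, -0.3]
grip_width: 0.043
```

```bash
python3 -c "
from h import *
to([.5211,.02,.079],94.97)"
```

```text
t 75.7 pos [0.5214 0.0197 0.0786] yaw 94.68 tilt xy deg [ 1.15 -0.23] j [  2.  23. -13.  52.  -0.  -2.] ff [-0.3  0.5 -0.3] w 0.043 delta [ 0.3 -0.3 -0.4] turn -0.29
```

apply_moves:
  moves:
    - [[0, 0, 0, 0], [0, 0, 0, 0], [0, 0, 0, 0], [0, 0, 0, 0], [0, 0, 0, 0], [0, 0, 0, 0], [0, 0, 0, 0], [0, 0, -1.5, 0], [0, 0, -1.5, 0], [0, 0, 0, 0]]
  hand: -1

```text
clock: 76.7
eef_pos: [0.5213, 0.0197, 0.0821]
tool_rot: [0.678, 0.735, 0.005, 0.009]
ft_force: [0.7, -0.4, -1.8]
grip_width: 0.0123
```

```bash
python3 -c "
from h import *
to([.5211,.02,.079],94.97)"
```

```text
t 76.7 pos [0.5213 0.0197 0.0821] yaw 94.68 tilt xy deg [ 1.15 -0.22] j [  2.  23. -13.  53.  -0.  -2.] ff [ 0.7 -0.4 -1.8] w 0.0123 delta [ 0.3 -0.2  3.1] turn -0.29
```

apply_moves:
  moves:
    - [[0, -4, -0.5, 0], [0, -8, -0.5, 0], [0, -10, -0.5, 0], [0, -10, -0.5, 0], [0, -10, -1, 0], [0, -10, -1, 0], [0, -10, -3, 0], [0, -10, -5, 0], [0, -8, -6, 0], [0, 0, -3, 0]]

```text
clock: 77.7
eef_pos: [0.4314, 0.0126, 0.1026]
tool_rot: [0.678, 0.735, 0.004, 0.008]
ft_force: [0.0, -0.8, -2.2]
grip_width: 0.0117
```

```bash
python3 -c "
from h import *
to([.44,-.27,.16],94.97)
a=snap('top','top6');b=snap('scene','scene6')
im=np.vstack([np.hstack([cv2.resize(b['color'][150:350,200:450],(400,320)),cv2.resize(a['color'][180:340,230:430],(400,320))])])[:,:,::-1];cv2.imwrite('pics/v6.png',im)"
```

```text
t 77.7 pos [0.4314 0.0126 0.1026] yaw 94.68 tilt xy deg [ 0.99 -0.23] j [  2.  13. -25.  52.  -0.  -3.] ff [ 0.  -0.8 -2.2] w 0.0117 delta [-282.6  -13.6  -56.1] turn -0.29
```

View pics/v6.png

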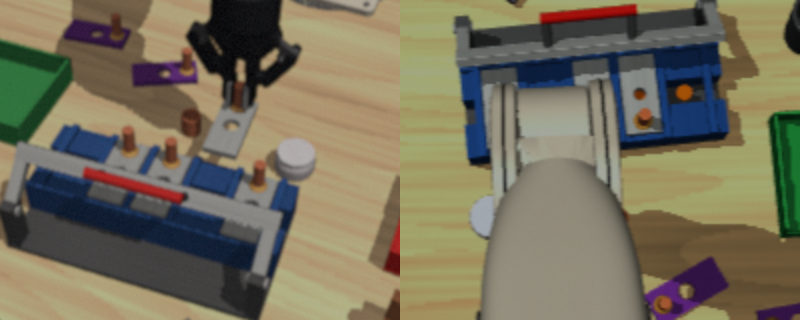

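```bash
cat >> h.py <<'E'
def tray(d,col):
    im=cv2.cvtColor(d['color'],cv2.COLOR_RGB2HSV)
    m=cv2.inRange(im,(50,80,20),(80,255,255)) if col=='g' else cv2.inRange(im,(0,180,40),(5,255,255))
    m[:150]=0
    c=max(cv2.findContours(m,0,2)[0],key=cv2.contourArea)
    P=np.array([ray(d,*p,.02)[:2] for p in cv2.convexHull(c)[:,0].astype(float)],np.float32)
    (cx,cy),(w,h),a=cv2.minAreaRect(P*1000)
    return cx/1000+.0024,cy/1000+.0026,round(w,1),round(h,1),round(a,1)
E
python3 -c "
from h import *
for t in('top0','top6'):
    d=load(t);print(t,'g',tray(d,'g'),'r',tray(d,'r'))
to([.449,-.394,.14],94.97)"
```

```text
top0 g (0.4777076477050781, -0.3338302978515625, 144.9, 199.7, 3.0) r (0.4630990051269531, 0.32530919799804686, 144.8, 196.4, 0.4)
top6 g (0.4777076477050781, -0.3338302978515625, 144.9, 199.7, 3.0) r (0.4630990051269531, 0.32530919799804686, 144.8, 196.4, 0.4)
t 77.8 pos [0.4333 0.0127 0.1029] yaw 94.68 tilt xy deg [ 1.13 -0.22] j [  2.  13. -24.  52.  -0.  -3.] ff [ 0.8  0.4 -1.3] w 0.012 delta [-406.8  -16.8  -35.2] turn -0.29
```

apply_moves:
  moves:
    - [[0, 0, -10, 0], [0, 0, -12, 0], [-10, 0, -12, 0], [-20, 0, -8, 0], [-25, 0, -2, 0], [-25, 0, -1, 0], [-25, 0, -1, 0], [-25, 0, -1, 0], [-25, 0, -1, 0], [-25, 0, -1, 0]]

```text
clock: 78.8
eef_pos: [0.455, -0.1709, 0.1614]
tool_rot: [0.674, 0.738, 0.008, 0.012]
ft_force: [1.0, 1.1, -1.4]
grip_width: 0.0122
```

apply_moves:
  moves:
    - [[-25, 0, -1, 0], [-25, 0, -1, 0], [-25, 0, -1, 0], [-25, 0, -1, 0], [-25, 0, -1, 0], [-25, 0, -1, 0], [-20, 0, -1, 0], [-10, 0, 0, 0], [0, 0, 0, 0], [0, 0, 0, 0]]

```text
clock: 79.8
eef_pos: [0.4754, -0.3634, 0.1741]
tool_rot: [0.676, 0.737, 0.009, 0.015]
ft_force: [-0.7, 1.2, -1.1]
grip_width: 0.0123
```

```bash
python3 -c "
from h import *
to([.449,-.394,.041],94.97)"
```

```text
t 79.8 pos [ 0.4754 -0.3634  0.1741] yaw 94.92 tilt xy deg [ 1.95 -0.44] j [-38.  26.   6.  69.   1. -43.] ff [-0.7  1.2 -1.1] w 0.0123 delta [-26.8 -33.3 132.3] turn -0.05
```

apply_moves:
  moves:
    - [[-6, -8, 0, 0], [-7, -9, 3, 0], [-6, -8, 8, 0], [-4, -4, 12, 0], [0, 0, 14, 0], [0, 0, 14, 0], [0, 0, 14, 0], [0, 0, 12, 0], [0, 0, 6, 0], [0, 0, 0, 0]]

```text
clock: 80.8
eef_pos: [0.4448, -0.3883, 0.0816]
tool_rot: [0.676, 0.737, 0.009, 0.012]
ft_force: [0.2, 1.1, -0.9]
grip_width: 0.0122
```

```bash
python3 -c "
from h import *
to([.449,-.394,.041],94.97)"
```

```text
t 80.8 pos [ 0.4448 -0.3883  0.0816] yaw 94.97 tilt xy deg [ 1.68 -0.18] j [-42.  30.  -2.  57.   1. -47.] ff [ 0.2  1.1 -0.9] w 0.0122 delta [-5.8  2.5 40.8] turn 0.0
```

apply_moves:
  moves:
    - [[-2.5, 1, 2, 0], [-1.5, 1, 5, 0], [0, 0, 7, 0], [0, 0, 7, 0], [0, 0, 7, 0], [0, 0, 6, 0], [0, 0, 4, 0], [0, 0, 2, 0], [0, 0, 0, 0], [0, 0, 0, 0]]

```text
clock: 81.8
eef_pos: [0.4498, -0.3935, 0.0397]
tool_rot: [0.675, 0.737, 0.009, 0.013]
ft_force: [-0.3, 0.1, -0.3]
grip_width: 0.012
```

```bash
python3 -c "
from h import *
to([.449,-.394,.038],94.97)"
```

```text
t 81.8 pos [ 0.4498 -0.3935  0.0397] yaw 95.0 tilt xy deg [ 1.82 -0.3 ] j [-42.  33.  -4.  52.   1. -47.] ff [-0.3  0.1 -0.3] w 0.012 delta [-0.4 -0.9  1.7] turn 0.03
```

apply_moves:
  moves:
    - [[0, 0, 1, 0], [0, 0, 0, 0], [0, 0, 0, 0], [0, 0, 0, 0], [0, 0, 0, 0], [0, 0, 0, 0], [0, 0, 0, 0], [0, 0, 0, 0], [0, 0, 0, 0], [0, 0, 0, 0]]
  hand: -0.3

```text
clock: 82.8
eef_pos: [0.4516, -0.3949, 0.0413]
tool_rot: [0.675, 0.737, 0.009, 0.016]
ft_force: [-0.1, 0.6, -0.3]
grip_width: 0.0297
```

apply_moves:
  moves:
    - [[0, 0, -4, 0], [0, 0, -8, 0], [0, 0, -14, 0], [0, 0, -18, 0], [0, 0, -18, 0], [0, 0, -18, 0], [0, 0, -14, 0], [0, 0, -8, 0], [0, 0, 0, 0], [0, 0, 0, 0]]

```text
clock: 83.8
eef_pos: [0.4478, -0.3941, 0.1515]
tool_rot: [0.675, 0.737, 0.009, 0.017]
ft_force: [-0.1, -0.6, -0.1]
grip_width: 0.0301
```

apply_moves:
  moves:
    - [[15, 0, 0, 0], [25, 0, 0, 0], [30, 3, 0, 0], [30, 3, 0, 0], [30, 3, 0, 0], [30, 3, 0, 0], [30, 3, 0, 0], [30, 3, 0, 0], [30, 3, 0, 0], [30, 3, 0, 0]]
  hand: 0

```text
clock: 84.8
eef_pos: [0.4424, -0.1046, 0.1394]
tool_rot: [0.679, 0.734, 0.007, 0.011]
ft_force: [0.0, -0.1, 0.6]
grip_width: 0.0423
```

```bash
python3 -c "
from h import *
to([.5257,-.0316,.12],94.97)
a=snap('top','top7');cv2.imwrite('pics/v7.png',cv2.resize(a['color'][170:320,240:540,::-1],(700,350)))
print(tray(a,'g'),tray(a,'r'))"
```

```text
t 84.8 pos [ 0.4424 -0.1046  0.1394] yaw 94.52 tilt xy deg [ 1.41 -0.25] j [-13.  12. -19.  57.   0. -18.] ff [ 0.  -0.1  0.6] w 0.0423 delta [66.3 88.3 21.2] turn -0.45
(0.47769580688476565, -0.33412888183593753, 144.9, 199.1, 3.1) (0.4630990051269531, 0.32530919799804686, 144.8, 196.4, 0.4)
```

View pics/v7.png

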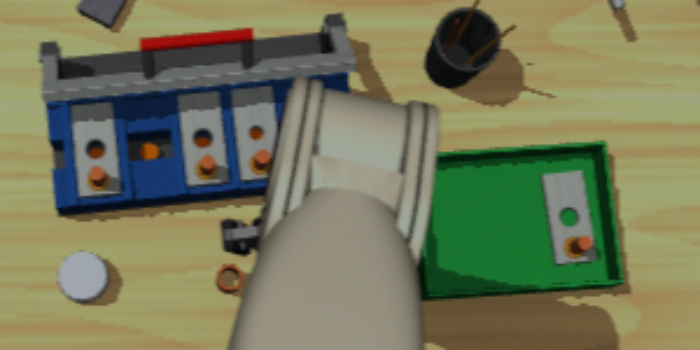

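apply_moves:
  moves:
    - [[8, 10, -1, 0], [9, 12, -1, 0], [9, 12, -1, 0], [9, 12, -1, 0], [9, 12, -1, 0], [9, 12, 0, 0], [6, 8, 0, 0], [2, 3, 0, 0], [0, 0, 0, 0], [0, 0, 0, 0]]

```text
clock: 85.85
eef_pos: [0.5214, -0.0267, 0.1425]
tool_rot: [0.676, 0.737, 0.006, 0.006]
ft_force: [-0.6, -0.1, -0.1]
grip_width: 0.0426
```

```bash
python3 -c "
from h import *
to([.5257,-.0316,.079],94.97)"
```

```text
t 85.8 pos [ 0.5214 -0.0267  0.1425] yaw 94.91 tilt xy deg [ 0.97 -0.02] j [-3. 20. -8. 61.  0. -8.] ff [-0.6 -0.1 -0.1] w 0.0426 delta [-5.2  2.7 63.5] turn -0.06
```

apply_moves:
  moves:
    - [[-2.5, 2, 2, 0], [-2, 1, 6, 0], [0, 0, 9, 0], [0, 0, 9, 0], [0, 0, 9, 0], [0, 0, 9, 0], [0, 0, 8, 0], [0, 0, 5, 0], [0, 0, 2, 0], [0, 0, 0, 0]]

```text
clock: 86.85
eef_pos: [0.5233, -0.0328, 0.0769]
tool_rot: [0.677, 0.736, 0.004, 0.005]
ft_force: [0.1, -0.1, -0.8]
grip_width: 0.0431
```

```bash
python3 -c "
from h import *
to([.5257,-.0316,.079],94.97)"
```

```text
t 86.8 pos [ 0.5233 -0.0328  0.0769] yaw 94.75 tilt xy deg [ 0.73 -0.03] j [ -4.  24. -13.  53.   0.  -8.] ff [ 0.1 -0.1 -0.8] w 0.0431 delta [ 1.   2.5 -2.1] turn -0.22
```

apply_moves:
  moves:
    - [[0.7, 2, -1.5, 0], [0, 0, 0, 0], [0, 0, 0, 0], [0, 0, 0, 0], [0, 0, 0, 0], [0, 0, 0, 0], [0, 0, 0, 0], [0, 0, -1.5, 0], [0, 0, -1.5, 0], [0, 0, 0, 0]]
  hand: -1

```text
clock: 87.85
eef_pos: [0.5253, -0.0318, 0.082]
tool_rot: [0.677, 0.736, 0.004, 0.005]
ft_force: [0.4, 0.8, -2.2]
grip_width: 0.0123
```

apply_moves:
  moves:
    - [[0, -4, -0.5, 0], [0, -8, -0.5, 0], [0, -10, -0.5, 0], [0, -10, -0.5, 0], [0, -10, -1, 0], [0, -10, -1, 0], [0, -10, -3, 0], [0, -10, -5, 0], [0, -8, -6, 0], [0, 0, -3, 0]]

```text
clock: 88.85
eef_pos: [0.4355, -0.039, 0.1033]
tool_rot: [0.677, 0.736, 0.003, 0.004]
ft_force: [-0.1, 0.3, -2.0]
grip_width: 0.0124
```

```bash
python3 -c "
from h import *
to([.4465,-.337,.16],94.97)
a=snap('top','top8');b=snap('scene','scene8')
print(tray(a,'g'),tray(a,'r'))"
```

```text
t 88.8 pos [ 0.4355 -0.039   0.1033] yaw 94.75 tilt xy deg [ 0.56 -0.04] j [ -5.  14. -23.  52.   0. -10.] ff [-0.1  0.3 -2. ] w 0.0124 delta [-298.   -13.2  -56.4] turn -0.22
(0.4777136291503906, -0.33388574829101564, 144.7, 199.8, 3.0) (0.4630992492675781, 0.32527245483398437, 144.8, 196.3, 0.4)
```

apply_moves:
  moves:
    - [[0, 0, -10, 0], [0, 0, -14, 0], [-10, 0, -14, 0], [-20, 0, -8, 0], [-25, -1, -1, 0], [-25, -2, -1, 0], [-25, -2, -1, 0], [-25, -2, -1, 0], [-25, -2, -1, 0], [-25, -2, -1, 0]]

```text
clock: 89.95
eef_pos: [0.4486, -0.2238, 0.1642]
tool_rot: [0.674, 0.739, 0.006, 0.009]
ft_force: [0.6, 0.2, -1.2]
grip_width: 0.0123
```

apply_moves:
  moves:
    - [[-25, -2, -1, 0], [-25, -2, 0, 0], [-20, -2, 0, 0], [-10, 0, 0, 0], [-5, 0, 0, 0], [0, 0, 5, 0], [0, 0, 8, 0], [0, 0, 8, 0], [0, 0, 5, 0], [0, 0, 0, 0]]

```text
clock: 90.95
eef_pos: [0.4535, -0.3134, 0.1389]
tool_rot: [0.674, 0.739, 0.007, 0.009]
ft_force: [-0.4, -0.4, -2.2]
grip_width: 0.0118
```

```bash
python3 -c "
from h import *
to([.447,-.337,.039],94.97)"
```

```text
t 91.0 pos [ 0.4535 -0.3134  0.1389] yaw 95.31 tilt xy deg [ 1.3 -0.1] j [-35.  23.  -4.  62.   1. -40.] ff [-0.4 -0.4 -2.2] w 0.0118 delta [-22.5 -10.9  99.8] turn 0.34
```

apply_moves:
  moves:
    - [[-6, -3, 0, 0], [-8, -4, 2, 0], [-6, -2, 5, 0], [-2, 0, 8, 0], [0, 0, 10, 0], [0, 0, 10, 0], [0, 0, 10, 0], [0, 0, 8, 0], [0, 0, 4, 0], [0, 0, 0, 0]]

```text
clock: 91.95
eef_pos: [0.4468, -0.3375, 0.0757]
tool_rot: [0.673, 0.739, 0.007, 0.008]
ft_force: [0.6, 1.3, -2.6]
grip_width: 0.0119
```

```bash
python3 -c "
from h import *
to([.447,-.337,.039],94.97)"
```

```text
t 92.0 pos [ 0.4468 -0.3375  0.0757] yaw 95.34 tilt xy deg [ 1.21 -0.03] j [-37.  27.  -7.  54.   1. -43.] ff [ 0.6  1.3 -2.6] w 0.0119 delta [ 0.6 -0.5 36.7] turn 0.37
```

apply_moves:
  moves:
    - [[0, 0, 3, 0], [0, 0, 5, 0], [0, 0, 6, 0], [0, 0, 6, 0], [0, 0, 6, 0], [0, 0, 4, 0], [0, 0, 2.5, 0], [0, 0, 1.5, 0], [0, 0, 0.5, 0], [0, 0, 0, 0]]

```text
clock: 92.95
eef_pos: [0.4486, -0.338, 0.0391]
tool_rot: [0.673, 0.739, 0.007, 0.009]
ft_force: [0.5, -0.7, -2.9]
grip_width: 0.0122
```

```bash
python3 -c "
from h import *
to([.447,-.337,.038],94.97)"
```

```text
t 93.0 pos [ 0.4486 -0.338   0.0391] yaw 95.36 tilt xy deg [ 1.31 -0.11] j [-37.  30.  -9.  50.   1. -43.] ff [ 0.5 -0.7 -2.9] w 0.0122 delta [ 1.1 -1.5  1.1] turn 0.39
```

apply_moves:
  moves:
    - [[0, 0, 1, 0], [0, 0, 0, 0], [0, 0, 0, 0], [0, 0, 0, 0], [0, 0, 0, 0], [0, 0, 0, 0], [0, 0, 0, 0], [0, 0, 0, 0], [0, 0, 0, 0], [0, 0, 0, 0]]
  hand: -0.3

```text
clock: 93.95
eef_pos: [0.4507, -0.3394, 0.0407]
tool_rot: [0.673, 0.739, 0.007, 0.012]
ft_force: [0.1, 0.2, -0.1]
grip_width: 0.0301
```

apply_moves:
  moves:
    - [[0, 0, -4, 0], [0, 0, -8, 0], [0, 0, -14, 0], [0, 0, -18, 0], [0, 0, -18, 0], [0, 0, -18, 0], [0, 0, -16, 0], [0, 0, -10, 0], [0, 0, 0, 0], [0, 0, 0, 0]]

```text
clock: 94.95
eef_pos: [0.4475, -0.3389, 0.155]
tool_rot: [0.673, 0.739, 0.007, 0.013]
ft_force: [-0.3, 0.1, -0.1]
grip_width: 0.03
```

apply_moves:
  moves:
    - [[15, 0, 0, 0], [25, 3, 0, 0], [30, 3, -1, 0], [30, 4, -1, 0], [30, 4, -1, 0], [30, 4, -1, 0], [30, 4, -1, 0], [30, 4, -1, 0], [30, 4, -1, 0], [30, 4, -1, 0]]
  hand: 0

```text
clock: 95.95
eef_pos: [0.4448, -0.0399, 0.1519]
tool_rot: [0.675, 0.738, 0.005, 0.003]
ft_force: [-0.3, -0.0, 0.3]
grip_width: 0.0428
```

```bash
python3 -c "
from h import *
to([.5166,.0718,.12],94.97)"
```

```text
t 96.0 pos [ 0.4448 -0.0399  0.1519] yaw 95.08 tilt xy deg [0.58 0.2 ] j [ -5.  11. -18.  60.   0. -10.] ff [-0.3 -0.   0.3] w 0.0428 delta [104.8  81.1  33. ] turn 0.11
```

apply_moves:
  moves:
    - [[12, 9, 0, 0], [14, 11, 0, 0], [14, 11, 0, 0], [14, 11, 0, 0], [14, 11, 0, 0], [14, 10, 0, 0], [10, 8, 0, 0], [4, 3, 0, 0], [0, 0, 0, 0], [0, 0, 0, 0]]

```text
clock: 96.95
eef_pos: [0.4972, 0.0767, 0.1435]
tool_rot: [0.67, 0.742, -0.003, -0.006]
ft_force: [0.2, 0.1, 0.2]
grip_width: 0.0426
```

```bash
python3 -c "
from h import *
to([.5166,.0718,.079],94.97)"
```

```text
t 97.0 pos [0.4972 0.0767 0.1435] yaw 95.79 tilt xy deg [-0.74  0.26] j [ 9. 19. -9. 63.  0.  3.] ff [0.2 0.1 0.2] w 0.0426 delta [-7.2 19.7 64.2] turn 0.82
```

apply_moves:
  moves:
    - [[-3, 6, 0, 0.4], [-2.5, 7, 2, 0.3], [-0.5, 4, 6, 0], [0, 1, 9, 0], [0, 0, 9, 0], [0, 0, 9, 0], [0, 0, 8, 0], [0, 0, 6, 0], [0, 0, 3, 0], [0, 0, 0, 0]]

```text
clock: 97.95
eef_pos: [0.5145, 0.0697, 0.0851]
tool_rot: [0.677, 0.736, -0.004, -0.007]
ft_force: [-0.5, -0.9, 0.7]
grip_width: 0.0431
```

```bash
python3 -c "
from h import *
to([.5166,.0718,.079],94.97)"
```

```text
t 98.0 pos [0.5145 0.0697 0.0851] yaw 94.8 tilt xy deg [-0.96  0.21] j [  8.  24. -11.  56.   0.   3.] ff [-0.5 -0.9  0.7] w 0.0431 delta [1.9 2.4 6.1] turn -0.17
```

apply_moves:
  moves:
    - [[1.3, 1.8, 2.5, 0], [0, 0, 2.5, 0], [0, 0, 0.5, 0], [0, 0, 0, 0], [0, 0, 0, 0], [0, 0, 0, 0], [0, 0, 0, 0], [0, 0, -1.5, 0], [0, 0, -1.5, 0], [0, 0, 0, 0]]
  hand: -1

```text
clock: 98.95
eef_pos: [0.5166, 0.0714, 0.0832]
tool_rot: [0.677, 0.736, -0.004, -0.007]
ft_force: [0.8, -0.4, -2.3]
grip_width: 0.0118
```

apply_moves:
  moves:
    - [[0, -4, -0.5, 0], [0, -8, -0.5, 0], [0, -10, -0.5, 0], [0, -10, -0.5, 0], [0, -10, -1, 0], [0, -10, -1, 0], [0, -10, -3, 0], [0, -10, -5, 0], [0, -8, -6, 0], [0, 0, -3, 0]]

```text
clock: 99.95
eef_pos: [0.4275, 0.0637, 0.1068]
tool_rot: [0.677, 0.736, -0.005, -0.008]
ft_force: [0.4, 0.3, -1.8]
grip_width: 0.0122
```

apply_moves:
  moves:
    - [[0, 0, -10, 0], [0, 0, -14, 0], [-10, 0, -14, 0], [-20, 0, -8, 0], [-25, 0, -1, 0], [-25, -1, -1, 0], [-25, -1, -1, 0], [-25, -1, -1, 0], [-25, -1, -1, 0], [-25, -1, -1, 0]]

```text
clock: 100.95
eef_pos: [0.448, -0.1204, 0.1699]
tool_rot: [0.674, 0.739, 0.001, -0.001]
ft_force: [0.3, -0.4, -1.5]
grip_width: 0.0119
```

```bash
python3 -c "
from h import *
a=snap('top','top9')
print(tray(a,'g'),tray(a,'r'))
to([.443,-.280,.16],94.97)"
```

```text
(0.47854382934570316, -0.3499037231445313, 144.7, 167.7, 3.0) (0.4630992492675781, 0.32527245483398437, 144.8, 196.3, 0.4)
t 101.0 pos [ 0.4488 -0.124   0.1703] yaw 95.08 tilt xy deg [ 0.02 -0.06] j [-15.  13. -13.  64.  -0. -20.] ff [ 0.9 -3.7 -1.1] w 0.0122 delta [-154.9  -19.6   10.5] turn 0.11
```

apply_moves:
  moves:
    - [[-15, -2, 0, 0], [-20, -3, 0, 0], [-25, -3, 0, 0], [-25, -3, 0, 0], [-25, -3, 0, 0], [-20, -2, 0, 0], [-8, 0, 0, 0], [-2, 0, 5, 0], [0, 0, 8, 0], [0, 0, 5, 0]]

```text
clock: 102.0
eef_pos: [0.4508, -0.273, 0.1578]
tool_rot: [0.676, 0.737, 0.002, 0.005]
ft_force: [0.4, 0.3, -2.4]
grip_width: 0.0117
```

```bash
python3 -c "
from h import *
to([.444,-.282,.039],94.97)"
```

```text
t 102.0 pos [ 0.4508 -0.273   0.1578] yaw 94.95 tilt xy deg [ 0.6  -0.26] j [-31.  20.  -6.  64.   0. -36.] ff [ 0.4  0.3 -2.4] w 0.0117 delta [ -7.7  -8.8 118.7] turn -0.02
```

apply_moves:
  moves:
    - [[-3, -3, 2, 0], [-3, -4, 5, 0], [-1, -1, 9, 0], [0, 0, 12, 0], [0, 0, 14, 0], [0, 0, 14, 0], [0, 0, 12, 0], [0, 0, 8, 0], [0, 0, 3, 0], [0, 0, 0, 0]]

```text
clock: 103.0
eef_pos: [0.4415, -0.2777, 0.0712]
tool_rot: [0.674, 0.738, 0.002, 0.003]
ft_force: [-0.2, 0.4, -1.0]
grip_width: 0.0118
```

```bash
python3 -c "
from h import *
to([.444,-.282,.039],94.97)"
```

```text
t 103.0 pos [ 0.4415 -0.2777  0.0712] yaw 95.18 tilt xy deg [ 0.38 -0.08] j [-32.  24. -13.  52.   0. -37.] ff [-0.2  0.4 -1. ] w 0.0118 delta [-4.4  1.9 32.2] turn 0.21
```

apply_moves:
  moves:
    - [[-2, 1, 2, 0], [-1, 0.5, 4, 0], [0, 0, 5, 0], [0, 0, 6, 0], [0, 0, 5, 0], [0, 0, 4, 0], [0, 0, 2.5, 0], [0, 0, 1, 0], [0, 0, 0, 0], [0, 0, 0, 0]]

```text
clock: 104.0
eef_pos: [0.4449, -0.2817, 0.0406]
tool_rot: [0.674, 0.738, 0.002, 0.005]
ft_force: [-0.1, 0.6, -1.6]
grip_width: 0.0123
```

```bash
python3 -c "
from h import *
to([.444,-.282,.039],94.97)"
```

```text
t 104.0 pos [ 0.4449 -0.2817  0.0406] yaw 95.18 tilt xy deg [ 0.55 -0.18] j [-32.  27. -14.  48.   0. -38.] ff [-0.1  0.6 -1.6] w 0.0123 delta [-0.2 -1.   1.6] turn 0.21
```

apply_moves:
  moves:
    - [[0, 0, 1.5, 0], [0, 0, 0.5, 0], [0, 0, 0, 0], [0, 0, 0, 0], [0, 0, 0, 0], [0, 0, 0, 0], [0, 0, 0, 0], [0, 0, 0, 0], [0, 0, 0, 0], [0, 0, 0, 0]]
  hand: -0.3

```text
clock: 105.0
eef_pos: [0.4468, -0.2828, 0.0406]
tool_rot: [0.674, 0.738, 0.003, 0.007]
ft_force: [0.3, -0.6, 0.2]
grip_width: 0.0297
```

apply_moves:
  moves:
    - [[0, 0, -4, 0], [0, 0, -8, 0], [0, 0, -14, 0], [0, 0, -18, 0], [0, 0, -18, 0], [0, 0, -18, 0], [0, 0, -16, 0], [0, 0, -10, 0], [0, 0, 0, 0], [0, 0, 0, 0]]

```text
clock: 106.0
eef_pos: [0.4452, -0.2821, 0.1549]
tool_rot: [0.674, 0.738, 0.003, 0.008]
ft_force: [1.4, -0.4, 0.2]
grip_width: 0.0299
```

apply_moves:
  moves:
    - [[15, 5, 0, 0], [22, 10, 0, 0], [22, 12, -1, 0], [22, 12, -1, 0], [22, 12, -1, 0], [22, 12, -1, 0], [22, 12, -1, 0], [18, 10, -1, 0], [9, 5, 0, 0], [0, 0, 0, 0]]
  hand: 0

```text
clock: 107.0
eef_pos: [0.5154, -0.0844, 0.1508]
tool_rot: [0.674, 0.739, -0.0, -0.002]
ft_force: [-0.1, 0.1, 0.4]
grip_width: 0.0426
```

```bash
python3 -c "
from h import *
to([.5301,-.0834,.079],94.97)"
```

```text
t 107.0 pos [ 0.5154 -0.0844  0.1508] yaw 95.27 tilt xy deg [-0.17  0.12] j [ -9.  20.  -6.  64.   0. -15.] ff [-0.1  0.1  0.4] w 0.0426 delta [-0.5 14.9 71.8] turn 0.3
```

apply_moves:
  moves:
    - [[0, 4, 2, 0], [0, 6, 5, 0], [0, 3, 9, 0], [0, 1, 10, 0], [0, 0, 10, 0], [0, 0, 10, 0], [0, 0, 9, 0], [0, 0, 7, 0], [0, 0, 3, 0], [0, 0, 0, 0]]

```text
clock: 108.0
eef_pos: [0.5267, -0.086, 0.077]
tool_rot: [0.676, 0.737, -0.002, -0.004]
ft_force: [0.6, 0.3, -0.8]
grip_width: 0.0428
```

```bash
python3 -c "
from h import *
to([.5301,-.0834,.079],94.97)"
```

```text
t 108.0 pos [ 0.5267 -0.086   0.077 ] yaw 94.95 tilt xy deg [-0.54  0.11] j [ -9.  26. -10.  55.   0. -14.] ff [ 0.6  0.3 -0.8] w 0.0428 delta [ 2.3  3.6 -2. ] turn -0.02
```

apply_moves:
  moves:
    - [[1.2, 2, -1, 0], [0.4, 0.8, 0, 0], [0, 0, 0, 0], [0, 0, 0, 0], [0, 0, 0, 0], [0, 0, 0, 0], [0, 0, 0, 0], [0, 0, -1.5, 0], [0, 0, -1.5, 0], [0, 0, 0, 0]]
  hand: -1

```text
clock: 109.0
eef_pos: [0.5298, -0.0838, 0.0819]
tool_rot: [0.676, 0.737, -0.002, -0.004]
ft_force: [0.0, -0.0, -2.2]
grip_width: 0.0124
```

apply_moves:
  moves:
    - [[0, -4, -0.5, 0], [0, -8, -0.5, 0], [0, -10, -0.5, 0], [0, -10, -0.5, 0], [0, -10, -1, 0], [0, -10, -1, 0], [0, -10, -3, 0], [0, -10, -5, 0], [0, -8, -6, 0], [0, 0, -3, 0]]

```text
clock: 110.0
eef_pos: [0.4408, -0.0912, 0.1051]
tool_rot: [0.676, 0.737, -0.003, -0.005]
ft_force: [0.0, 0.9, -2.2]
grip_width: 0.0122
```

apply_moves:
  moves:
    - [[0, 0, -10, 0], [0, 0, -14, 0], [0, 0, -14, 0], [5, 0, -8, 0], [15, 0, -1, 0], [22, 0, -1, 0], [25, 1, -1, 0], [25, 1, -1, 0], [25, 1, -1, 0], [25, 1, -1, 0]]

```text
clock: 111.0
eef_pos: [0.4389, 0.0544, 0.1663]
tool_rot: [0.678, 0.735, 0.001, -0.0]
ft_force: [-0.2, -0.1, -1.4]
grip_width: 0.0122
```

```bash
python3 -c "
from h import *
a=snap('top','top10')
print(tray(a,'g'),tray(a,'r'))
to([.432,.322,.16],94.97)"
```

```text
(0.4777076477050781, -0.3338302978515625, 144.9, 199.7, 3.0) (0.4630990051269531, 0.32530919799804686, 144.8, 196.4, 0.4)
t 111.0 pos [0.4391 0.0577 0.1666] yaw 94.8 tilt xy deg [0.09 0.32] j [  7.  11. -17.  63.   0.   2.] ff [-0.5  3.3 -3.1] w 0.0122 delta [263.9  15.1   8.1] turn -0.17
```

apply_moves:
  moves:
    - [[22, 1, -1, 0], [25, 2, -1, 0], [25, 2, -1, 0], [25, 2, -1, 0], [25, 2, -1, 0], [25, 2, -1, 0], [25, 2, -1, 0], [25, 2, -1, 0], [22, 1, -1, 0], [12, 0, 0, 0]]

```text
clock: 112.05
eef_pos: [0.4356, 0.3032, 0.1808]
tool_rot: [0.675, 0.738, 0.005, -0.001]
ft_force: [-0.3, 0.3, -2.6]
grip_width: 0.012
```

```bash
python3 -c "
from h import *
to([.432,.322,.039],94.97)"
```

```text
t 112.0 pos [0.4356 0.3032 0.1808] yaw 95.05 tilt xy deg [0.31 0.52] j [35. 19. -3. 68.  0. 30.] ff [-0.3  0.3 -2.6] w 0.012 delta [ 17.8  -2.8 141.9] turn 0.08
```

apply_moves:
  moves:
    - [[3, 0, 3, 0], [5, 0, 8, 0], [4, 0, 13, 0], [1, 0, 16, 0], [0, 0, 16, 0], [0, 0, 16, 0], [0, 0, 16, 0], [0, 0, 12, 0], [0, 0, 5, 0], [0, 0, 0, 0]]

```text
clock: 113.05
eef_pos: [0.4321, 0.3111, 0.0637]
tool_rot: [0.677, 0.736, -0.0, -0.001]
ft_force: [-1.3, -0.7, -2.0]
grip_width: 0.0122
```

```bash
python3 -c "
from h import *
to([.432,.322,.039],94.97)"
```

```text
t 113.0 pos [0.4321 0.3111 0.0637] yaw 94.71 tilt xy deg [-0.13  0.07] j [ 36.  26. -11.  53.   0.  31.] ff [-1.3 -0.7 -2. ] w 0.0122 delta [10.9  0.8 24.7] turn -0.26
```

apply_moves:
  moves:
    - [[2, 0, 2, 0], [2, 0, 4, 0], [0, 0, 5, 0], [0, 0, 5, 0], [0, 0, 4, 0], [0, 0, 2, 0], [0, 0, 1, 0], [0, 0, 0, 0], [0, 0, 0, 0], [0, 0, 0, 0]]

```text
clock: 114.05
eef_pos: [0.4333, 0.316, 0.0406]
tool_rot: [0.678, 0.735, 0.002, -0.001]
ft_force: [0.0, -0.1, -1.8]
grip_width: 0.0122
```

```bash
python3 -c "
from h import *
to([.432,.322,.038],94.97)"
```

```text
t 114.0 pos [0.4333 0.316  0.0406] yaw 94.67 tilt xy deg [0.06 0.2 ] j [ 36.  28. -12.  49.   0.  31.] ff [ 0.  -0.1 -1.8] w 0.0122 delta [ 6.1 -0.8  2.6] turn -0.3
```

apply_moves:
  moves:
    - [[0, 0, 2, 0], [0, 0, 1, 0], [0, 0, 0, 0], [0, 0, 0, 0], [0, 0, 0, 0], [0, 0, 0, 0], [0, 0, 0, 0], [0, 0, 0, 0], [0, 0, 0, 0], [0, 0, 0, 0]]
  hand: -0.3

```text
clock: 115.05
eef_pos: [0.4349, 0.3172, 0.0394]
tool_rot: [0.678, 0.735, 0.004, -0.0]
ft_force: [-0.2, 0.8, 0.6]
grip_width: 0.0299
```

apply_moves:
  moves:
    - [[0, 0, -4, 0], [0, 0, -8, 0], [0, 0, -14, 0], [0, 0, -18, 0], [0, 0, -18, 0], [0, 0, -18, 0], [0, 0, -16, 0], [0, 0, -10, 0], [0, 0, 0, 0], [0, 0, 0, 0]]

```text
clock: 116.05
eef_pos: [0.4344, 0.3165, 0.1537]
tool_rot: [0.678, 0.735, 0.005, -0.0]
ft_force: [0.3, 0.6, 0.5]
grip_width: 0.0301
```

apply_moves:
  moves:
    - [[-15, -5, -5, 0], [-25, -10, -5, 0], [-30, -15, -5, 0], [-30, -15, -5, 0], [-30, -15, -5, 0], [-30, -15, -5, 0], [-30, -10, -5, 0], [-30, -5, 0, 0], [-15, 0, 0, 0], [0, 0, 0, 0]]

```text
clock: 117.05
eef_pos: [0.3507, 0.0591, 0.1809]
tool_rot: [0.678, 0.735, -0.004, -0.003]
ft_force: [0.6, 0.9, 0.1]
grip_width: 0.0299
```

```bash
python3 -c "
from h import *
to([.4,0,.2])
a=snap('top','top11');b=snap('scene','scene11')
print(tray(a,'g'),tray(a,'r'))
im=np.hstack([cv2.resize(a['color'][120:400,100:540],(400,255)),cv2.resize(b['color'][120:420,100:600],(400,255))])[:,:,::-1];cv2.imwrite('pics/v11.png',cv2.resize(im,None,fx=1,fy=1))
"
```

```text
t 117.0 pos [0.3507 0.0591 0.1809] yaw 94.66 tilt xy deg [-0.52 -0.13] j [ 10.   1. -26.  64.  -0.   5.] ff [0.6 0.9 0.1] w 0.0299 delta [-62.9  44.1 -19.4] turn None
(0.4777076477050781, -0.3338302978515625, 144.9, 199.7, 3.0) (0.4630992492675781, 0.32527245483398437, 144.8, 196.3, 0.4)
```

View pics/scene11.png

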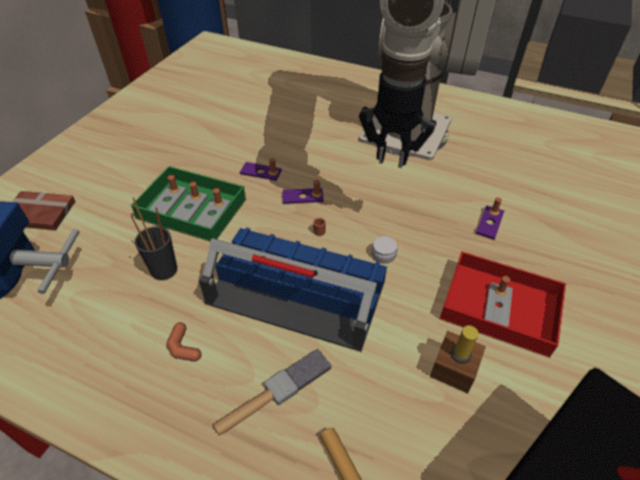

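View pics/top11.png

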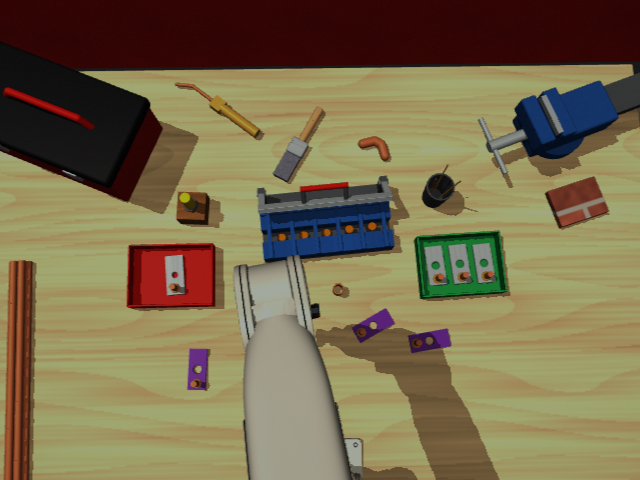

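The scene view shows three coupons flat, stubs up, in the green tray at about (165–215, 185–215). The tight one is flat in the red tray at (500, 300), the bar is up with its rod at (285, 265), and the gauge is upright in its stand at (465, 345). The top view agrees: coupons at (435/460/485, 265) and (174, 275), with the other things where they were.

```bash
python3 -c "
from h import *
print(workorder.job_done())"
```

```text
the job is handed in; nothing more can be done
None
```

I ran the whole task and handed it in at about 117 s. The hand-in reports no verdict.

**Gauging:** With the bar down, I tried the gauge in all four coupons (lanes 2 to 5; lane 1 was empty).
- **Lanes 3, 4 and 5:** the gauge went in to its collar, with the tip at 16 mm and almost no force, so I took these as good.
- **Lane 2:** the taper stopped with the tip at about 32 mm. The force read about 2 N at the end of the move, so I took this one as tight.

**Clamp bar:** I put the gauge back in its stand, then raised the bar. Gripping the handle tilted the tool, so I loosened the grip partway and pushed the bar the rest of the way from inside the fingers. It measured about 0.69 rad in the picture while the coupons still lay in their lanes.

**Last checks:**
- The two final pictures show three coupons flat with stubs up in the green tray and the tight one flat in the red tray.
- The bar is still up, the gauge stands upright in its stand, and the gripper is clear of everything.
- Both trays measured where they were at the start. The brush, elbow and coupling look undisturbed in both views. The tin is hidden by the arm in the top view and looks unmoved in the other.
- The tell-tale depths were not measured directly; I inferred them from the gauge tip height.

**Disagreement:** The two cameras differed by 2 to 4 mm. I corrected both against the gauge position measured by gripping it.

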